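# Load the parts washer and hook its lid on

## Task

Lift the cup by its handle and pour all six wheel nuts from it into the parts-washing tank, then stand the empty cup upright on the bench again. Then close the tank with its lid: hook the tongue under the hooded edge at a tilt, swing the other end down without letting it slam, and press that end down until it snaps under the roller catch and lies flat and fully home. Leave the other things on the bench where they are.

Things in the scene. Friction and masses are not known exactly. Their poses are not given: they have to be found in the camera images.
- washer: the parts-washing tank, an open stainless box fixed to the bench, outside 210 (x) x 170 (y) x 100 mm high, inner floor 12 mm above the bench, clear opening x = -60 to 85 mm, y = -79 to 79 mm. Origin: centre of its underside; z up. Its hooded edge is its -x side (with a black panel and knob on that face), towards the robot within 0.25 rad; opposite it is a spring roller catch
- mouth (a point): centre of the tank's top opening, at rim height (100 mm above the bench); axes as the tank's
- ledge_edge (a point): middle of the lower front edge of the hood's roof (tank x = -81 mm). The pocket under the roof opens to tank +x: 14 mm high above the rim, 18 mm deep back to a rigid wall at x = -99 mm, 110 mm wide between cheeks; its floor is the flat rim, x = -105 to -60 mm. Roof 5 mm thick, hood 126 mm wide, top 119 mm above the bench
- roller (a point): top of the spring roller catch at the tank's other rim: a roller 20 mm thick, 80 mm long (y), axis 11.5 mm above the rim at tank x = 103.5 mm, yielding outward on a spring. The lid's edge rests on it some 18 mm above the rim and must be pressed down (some 8 to 20 N near that edge) until it snaps below. Beside it are two stops 24 mm high, inner faces at x = 99 mm
- lid: the tank's loose lid, a 5 mm steel plate, 280 to 460 g, lying flat on the bench, handle up, yaw within 0.4 rad of the robot's. Origin: middle of its length, on its underside; z up. Plate from x = -75 to 97.5 mm, 160 mm wide (y); at the -x end a tongue of the same thickness, 84 mm wide, out to x = -97.5 mm. The lid (195 mm) just fits the tank (198 mm): the tongue must go in tilted, 12 to 20 degrees
- lid_handle (a point): grip point of the lid's black handle, a solid upright fin 80 mm long (y), 12 mm thick (x), standing 40 mm above the plate, centred at lid x = 10 mm, about over the centre of mass; this point is 30 mm above the lid's underside. Gripped across x
- tongue_tip (a point): middle of the end of the lid's tongue, at half thickness; axes as the lid's
- cup: an aluminium cup with a plate handle, upright on the bench, six nuts in it. Origin: centre of its underside; z up. 85 mm high, outer radius 41 mm at the foot, 56 mm at the rim, wall 4 mm, floor 5 mm, about 130 g empty and 370 g full. Its handle points along the cup's -x, roughly towards the robot (yaw within 0.5 rad)
- cup_handle (a point): grip point of the cup's black handle, an upright plate 12 mm thick (cup's y), 50 to 116 mm from the cup's axis, 35 to 75 mm above its foot; this point is 90 mm from the axis, 55 mm above the foot. Gripped across y; turned about the handle's length the cup tips sideways. The nuts slide out once the mouth looks somewhat below level (tipped 1.8 to 2 rad)
- cup_rim (a point): centre of the cup's mouth, 85 mm above its foot
- nut0: one of six alike plain steel wheel nuts, oily and slippery, hexagonal, 26 mm across corners, 24 mm long, 40 g, starting loose in the cup. Origin: centre of one end face
- nut1: one of six alike plain steel wheel nuts, oily and slippery, hexagonal, 26 mm across corners, 24 mm long, 40 g, starting loose in the cup. Origin: centre of one end face
- nut2: one of six alike plain steel wheel nuts, oily and slippery, hexagonal, 26 mm across corners, 24 mm long, 40 g, starting loose in the cup. Origin: centre of one end face
- nut3: one of six alike plain steel wheel nuts, oily and slippery, hexagonal, 26 mm across corners, 24 mm long, 40 g, starting loose in the cup. Origin: centre of one end face
- nut4: one of six alike plain steel wheel nuts, oily and slippery, hexagonal, 26 mm across corners, 24 mm long, 40 g, starting loose in the cup. Origin: centre of one end face
- nut5: one of six alike plain steel wheel nuts, oily and slippery, hexagonal, 26 mm across corners, 24 mm long, 40 g, starting loose in the cup. Origin: centre of one end face
- oil: bystander: blue oil bottle, 70 mm across, 200 mm tall, standing; origin at its foot
- jar: bystander: closed amber jar, 70 mm across, 90 mm tall; origin at its foot
- wrench: bystander: steel wrench, 180 mm long, lying along its x; origin at its middle, on its underside
- brush: bystander: brush, 180 mm long, lying along its x; origin at its middle, on its underside
- plugbox: bystander: cardboard box 100 x 70 x 50 mm; origin at the centre of its underside
- mug: bystander: white mug, 76 mm across, 90 mm tall; origin at its foot
Not all that is in view belongs to the job. What is shaped like the cup but brown or green is not meant.

How it is judged (in metres and radians):
On the way, in this order (a step that is already met when the one before it is completed fails the run):
1. the cup is held tipped over the tank (angle between cup's own z axis and vertical above 1 rad and horizontal distance between cup_rim and mouth below 0.14 m and height (world z) of cup_rim above 0.09 m), for 0.1 s.
2. all six nuts are in the tank and the empty cup stands upright on the bench (x of nut0 in the frame of washer between -0.1 and 0.1 m and y of nut0 in the frame of washer between -0.08 and 0.08 m and z of nut0 in the frame of washer between 0 and 0.095 m and x of nut1 in the frame of washer between -0.1 and 0.1 m and y of nut1 in the frame of washer between -0.08 and 0.08 m and z of nut1 in the frame of washer between 0 and 0.095 m and x of nut2 in the frame of washer between -0.1 and 0.1 m and y of nut2 in the frame of washer between -0.08 and 0.08 m and z of nut2 in the frame of washer between 0 and 0.095 m and x of nut3 in the frame of washer between -0.1 and 0.1 m and y of nut3 in the frame of washer between -0.08 and 0.08 m and z of nut3 in the frame of washer between 0 and 0.095 m and x of nut4 in the frame of washer between -0.1 and 0.1 m and y of nut4 in the frame of washer between -0.08 and 0.08 m and z of nut4 in the frame of washer between 0 and 0.095 m and x of nut5 in the frame of washer between -0.1 and 0.1 m and y of nut5 in the frame of washer between -0.08 and 0.08 m and z of nut5 in the frame of washer between 0 and 0.095 m and angle between cup's own z axis and vertical below 0.1 rad and height (world z) of cup below 0.008 m and linear speed of cup below 0.02 m/s), for 0.2 s.
3. the lid's tongue is under the hooded edge with the lid tilted, its other end raised (x of tongue_tip in the frame of washer between -0.104 and -0.083 m and z of tongue_tip in the frame of washer between 0.098 and 0.114 m and y of tongue_tip in the frame of washer between -0.03 and 0.03 m and angle between the z axis of lid and the z axis of washer, either way round above 0.08 rad), for 0.05 s.
At the end, for the whole second after the job is handed in: All six nuts in the tank below its rim; cup upright (0.1 rad) on the bench; lid flat on the rim (0.025 rad, 3 mm in height), tongue under the hooded edge, central within 8 mm along and 18 mm across the tank, square within 0.12 rad; cup and lid released, at rest (all of step 2 and x of lid in the frame of washer between -0.008 and 0.008 m and y of lid in the frame of washer between -0.018 and 0.018 m and z of lid in the frame of washer between 0.097 and 0.1035 m and angle between the z axis of lid and the z axis of washer, either way round below 0.025 rad and angle between the x axis of lid and the x axis of washer, either way round below 0.12 rad and x of tongue_tip in the frame of washer below -0.085 m and linear speed of lid below 0.02 m/s and contact force between the fingers and lid below 0.1 N and contact force between the fingers and cup below 0.1 N); the robot touches nothing.
It fails at once if another thing on the bench is disturbed (moved over 30 mm) (distance of any of oil, jar, wrench, brush, plugbox, mug from where it was at the start of the episode above 0.03 m).
It fails at once if the lid is dropped or slammed (turning faster than 6 rad/s) (angular speed of lid above 6 rad/s).
It also fails if it takes over 72 s, if anything falls off the work surface, if the arm or the gripper's body presses on something with over 40 N, if the wrist force passes 120 N, or if a joint passes its speed limit or range.

## Robot

A 6-joint arm with a two-finger parallel gripper is mounted at the origin on the work surface. World frame = base frame: x ahead of the robot, y to its left, z up, the work surface at z = 0. Lengths are in mm, angles in rad, forces in N, time in s.
With the tool pointing down it reaches from about 300 to 775 mm from the base axis. Payload 14.6 kg.
Tool frame: the origin (TCP) lies between the finger pads; the fingertips stand 19 mm ahead of it and the grasp point (between the pads) is the TCP; z points along the fingers, y is the line along which they close (so a half turn about z gives the same grasp; the last joint's range is limited). The gripper opens to 94 mm and grips with 3 to 60 N. Pads are 16 mm wide; open, the fingers measure 119 mm over their backs; the gripper's body (75 mm by 177 mm) begins 78 mm behind the grasp point.
Start: joints at [1.261, 0.3, 1.521, -0, 1.321, -0.067], TCP at [132.23, 533.858, 224.446] pointing down, gripper open.
Joint ranges: [-3.03, 3.03], [-0.79, 2.21], [0.23, 2.52], [-1.04, 4.18], [0, 3.07], [-2.55, 2.55]. Speed limits (rad/s): [2.22, 2.22, 2.57, 3.14, 3.14, 3.14].

## Interface

Orientations are given as [roll, pitch, yaw] about the fixed x, y, z axes, in that order (R = Rz(yaw) Ry(pitch) Rx(roll)).
In Python, from cell import monitor, imaging, job, find_in, trace gives the robot as it stands. The module is installed in compiled form; this text tells all that it offers.
- The arm moves only by the tool arm_command, never from a script. Its argument "steps" is a list of rows, each a list of 5 numbers: the opening, from 0 (shut) to 1 (fully open), then the shift along the tool's x, y, z in mm, then the turn about the tool's z in degrees. In form: [[gripper, dx, dy, dz, turn], ...]. A call has 1 to 20 rows; each row is the pose to reach, as a shift and turn from the pose commanded when the call began, along the tool's axes at that moment; what a row does not reach only later rows make up. A row lasts 1/8 s, in which the tool goes at most 62.5 mm and 10.7 degrees, less where a joint would pass 70% of its speed; a pose out of reach is approached as far as the arm can. A call with a gripper value outside its range is refused whole. The fingers move at their own pace and stop on an object; "force" is the grip in N (left out, the last holds). Time passes only in rows, so rows that repeat a pose let the fingers close. It gives the time, the measured TCP pose, the force, the opening and the grip force at its end, in the units of the state.
- monitor.read_state(): the state, without advancing time (a new reading comes with each control period).
- imaging.camera(name): name is "scene" or "top"; returns a dict with "img" (420x560x3 uint8, red, green, blue), "mtx" (3x3 intrinsics, pixels), "view" (4x4, takes a point from world to camera coordinates). Camera axes: x right, y down, z forward; pixel columns grow to the right and rows downward; lengths in mm; the calibration is good to about 2 mm. A picture is of the moment at which its call begins. There is no depth.
- job.sign_off(): hands the job in; it is judged then, once.
Trained networks look in a picture, given as the dict that the camera call returned (one of the last four; its "shot" number tells which), for a name from the list of things; names that differ only in an ending like _2 or _b are one class to them, and where a whole thing is asked for, a point or a joint stands for the part that bears it (a point fixed in the world has none). Each returns a list of dicts, best first, with "p" (0 to 1); they miss things now and then, are a little off and sometimes report something else, mostly with a low value. They report only what shows in the picture. A call takes as long as a camera call. They do not tell look-alikes from the thing itself.
- find_in(picture, target): "rect" ([centre column, centre row, width, height] in pixels, round what is visible of it).
- trace(picture, target): "region" (420x560 bool, what is visible of it) and "rect" ([centre column, centre row, width, height] in pixels, round what is visible of it).
The state is a dict: "clock": time; "joints": joint angles; "qd": joint speeds; "effort": joint torques, N m; "eef_pos": TCP position; "eef_rot": TCP orientation; "wrist_force": force on the tool from outside, world axes, zero at the start; "moment": the same for the moment, N m; "finger_gap": finger opening in mm; "finger_force": force on a finger pad.
Only numpy, scipy, OpenCV 4.12 (cv2) and the standard library are available. Lean on these libraries where they do the work, as an engineer would, in place of code of your own. Each camera call takes 0.05 s, during which the arm holds its last target. There are 200 camera calls.

## Working session

There is one attempt and no reset: what is moved stays moved. The work goes in short steps, Python scripts to look and compute and a tool call to move; the robot and the scene stay as the last step left them, time stands still between calls to the robot, and variables do not carry over. Pictures are saved under pics/ and viewed, at most 10 in all, crops included, and the job is handed in when it is done.

Besides the shell and the picture viewer there is one more tool, called after ">>>" as name(argument=value, ...), one argument or row to a line, values as JSON. arm_command: Moves the arm, as the interface text tells. Its arguments: {"type":"object","properties":{"steps":{"type":"array","items":{"type":"array","items":{"type":"number"}}},"force":{"type":"number"}},"required":["steps"]}

```bash
mkdir -p pics; cat > h.py <<'E'
import numpy as np, cv2
from cell import monitor, imaging, job, find_in, trace
def ray(c,u,v):
    R=c["view"][:3,:3];t=c["view"][:3,3]
    d=R.T@np.linalg.inv(c["mtx"])@np.array([u,v,1.]);o=-R.T@t
    return o,d
def at(c,u,v,z):
    o,d=ray(c,u,v);return o+d*(z-o[2])/d[2]
def proj(c,P):
    P=np.atleast_2d(P);q=(c["view"][:3,:3]@P.T).T+c["view"][:3,3]
    p=(c["mtx"]@q.T).T;return p[:,:2]/p[:,2:]
def save(c,n): cv2.imwrite("pics/"+n,c["img"][:,:,::-1])
E
python3 - <<'E'
from h import *
cs=[imaging.camera("top"),imaging.camera("scene")]
save(cs[0],"top0.png");save(cs[1],"scene0.png")
for c,n in zip(cs,("top","scene")):
    o,_=ray(c,0,0);print(n,"cam at",o.round())
    for t in ["washer","lid","lid_handle","cup","cup_handle","tongue_tip","roller","ledge_edge","oil","jar","wrench","brush","plugbox","mug"]:
        print(t,[(np.round(r["rect"]).tolist(),round(r["p"],2),at(c,*r["rect"][:2],0)[:2].round().tolist()) for r in find_in(c,t)[:3]])
print(monitor.read_state())
E
```

```text
top cam at [ 307.   10. 1312.]
washer [([279.0, 191.0, 79.0, 91.0], 0.96, [624.0, 22.0])]
lid [([406.0, 222.0, 75.0, 77.0], 0.62, [521.0, -345.0]), ([175.0, 226.0, 37.0, 61.0], 0.62, [528.0, 326.0])]
lid_handle [([405.0, 222.0, 75.0, 69.0], 0.71, [521.0, -342.0]), ([348.0, 135.0, 29.0, 31.0], 0.67, [791.0, -191.0]), ([175.0, 227.0, 40.0, 66.0], 0.5, [526.0, 327.0])]
cup [([174.0, 227.0, 42.0, 60.0], 0.8, [528.0, 330.0]), ([177.0, 312.0, 64.0, 44.0], 0.64, [285.0, 315.0]), ([101.0, 261.0, 52.0, 56.0], 0.62, [435.0, 537.0])]
cup_handle [([176.0, 227.0, 43.0, 60.0], 0.81, [527.0, 323.0]), ([99.0, 263.0, 50.0, 61.0], 0.74, [429.0, 542.0]), ([176.0, 311.0, 66.0, 43.0], 0.64, [289.0, 318.0])]
tongue_tip [([402.0, 221.0, 74.0, 79.0], 0.9, [525.0, -335.0])]
roller [([281.0, 193.0, 69.0, 94.0], 0.74, [620.0, 15.0])]
ledge_edge [([280.0, 191.0, 69.0, 95.0], 0.83, [626.0, 19.0])]
oil [([217.0, 129.0, 32.0, 36.0], 0.93, [824.0, 203.0])]
jar [([349.0, 135.0, 27.0, 32.0], 0.6, [791.0, -196.0]), ([279.0, 192.0, 74.0, 92.0], 0.16, [621.0, 22.0])]
wrench []
brush [([307.0, 281.0, 15.0, 62.0], 0.6, [3
[... 1373 characters left out ...]

{'clock': 1.5, 'joints': array([ 1.26137577e+00,  2.99884304e-01,  1.52101054e+00, -8.97306201e-06,
        1.32065527e+00, -6.65946973e-02]), 'qd': array([ 7.14414805e-04, -6.35708716e-05,  3.65871215e-04,  1.21817873e-04,
       -3.07679626e-04, -1.71014536e-04]), 'effort': array([ 1.65050274e-04, -5.31660461e+01, -3.52916265e+01,  7.08753057e-02,
        2.12898717e-02,  1.19893279e-06]), 'eef_pos': array([132.24687236, 533.8610619 , 224.44973051]), 'eef_rot': array([3.14155079e+00, 1.15049190e-05, 2.89876901e+00]), 'wrist_force': array([-0.02040227, -0.01141705, -0.89391113]), 'moment': array([-0.00725136, -0.00189795, -0.0589035 ]), 'finger_force': 0.0, 'finger_gap': 93.86586225579053}
```

```bash
python3 - <<'E'
import cv2,numpy as np
a=cv2.imread("pics/top0.png")
a=a[100:350,60:500]
cv2.imwrite("pics/v1.png",cv2.resize(a,(792,450),interpolation=cv2.INTER_CUBIC))
a=cv2.imread("pics/scene0.png")
cv2.imwrite("pics/v2.png",cv2.resize(a[100:400,150:450],(600,600),interpolation=cv2.INTER_CUBIC))
E
```

```text
(no output)
```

View pics/v1.png

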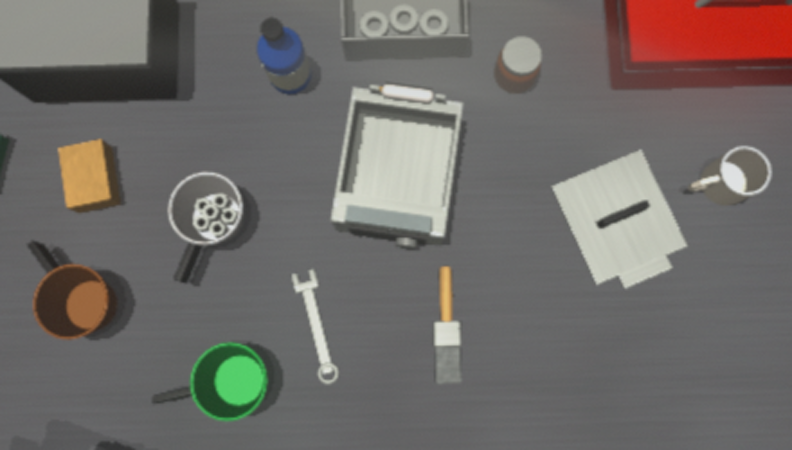

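View pics/v2.png

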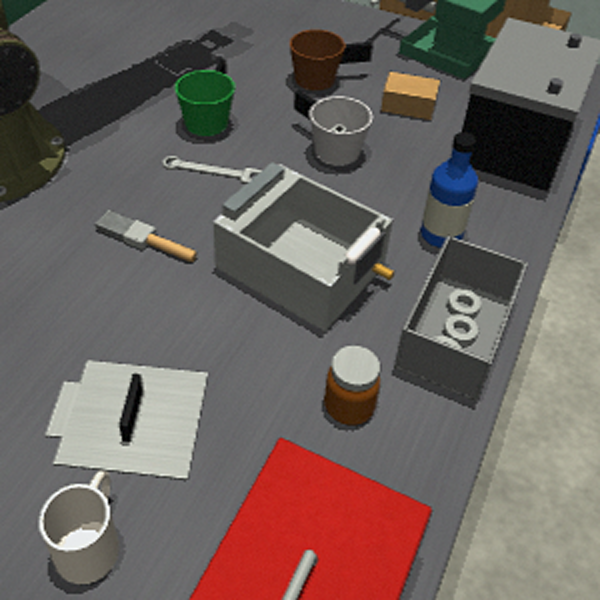

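```bash
cat > fit.py <<'E'
from h import *
from scipy.optimize import minimize
def box(x0,x1,y0,y1,z0,z1): return np.array([[x,y,z] for x in(x0,x1) for y in(y0,y1) for z in(z0,z1)],float)
def ring(r,z,n=48):
    a=np.linspace(0,2*np.pi,n,endpoint=False);return np.c_[r*np.cos(a),r*np.sin(a),0*a+z]
M=dict(washer=[box(-105,105,-85,85,0,100),box(-105,-81,-63,63,100,119),box(93.5,113.5,-40,40,101.5,121.5)],
 lid=[box(-75,97.5,-80,80,0,5),box(-97.5,-75,-42,42,0,5),box(4,16,-40,40,5,45)],
 cup=[np.r_[ring(41,0),ring(56,85)],box(-116,-50,-6,6,35,75)])
def render(c,parts,T,S=4):
    im=np.zeros((420*S,560*S),np.uint8)
    for P in parts:
        p=proj(c,P@T[:3,:3].T+T[:3,3]);h=cv2.convexHull(((p+.5)*S*16).astype(np.int32))
        cv2.fillConvexPoly(im,h,1,shift=4)
    return cv2.resize(im.astype(np.float32),(560,420),interpolation=cv2.INTER_AREA)
def T3(x,y,a,z=0):
    T=np.eye(4);T[:2,:2]=[[np.cos(a),-np.sin(a)],[np.sin(a),np.cos(a)]];T[:3,3]=x,y,z;return T
def fit(views,parts,x0,z=0):
    def cost(q):
        s=0
        for c,m in views:
            r=render(c,parts,T3(q[0],q[1],q[2]/100,z));s+=1-np.minimum(r,m).sum()/np.maximum(r,m).sum()
        return s/len(views)
    q0=np.array([x0[0],x0[1],x0[2]*100]);best=None
    for d in (12,4):
        sim=np.vstack([q0]+[q0+d*e for e in np.eye(3)])
        r=minimize(cost,q0,method="Nelder-Mead",options=dict(initial_simplex=sim,xatol=.05,fatol=1e-5));q0=r.x
    return np.array([q0[0],q0[1],q0[2]/100]),r.fun
def pick(c,name,xy,z):
    """trace detection whose region is nearest to the expected position"""
    u=proj(c,[xy[0],xy[1],z])[0];L=[t for t in trace(c,name) if np.hypot(*(np.array(t["rect"][:2])-u))<25]
    return L[0]["region"].astype(np.float32) if L else None
E
python3 - <<'E'
from fit import *
cs=[imaging.camera("top"),imaging.camera("scene")]
for n,xy,z,x0 in [("washer",(610,20),60,(610,20,0.15)),("lid",(521,-345),5,(521,-345,.4)),("cup",(520,310),45,(530,310,-.4))]:
    V=[(c,m) for c in cs for m in [pick(c,n if n!="washer" or c is cs[0] else "roller",xy,z)] if m is not None]
    q,f=fit(V,M[n],x0,0);print(n,len(V),q.round(3),round(f,3))
    for v in V: print("  single",fit([v],M[n],q)[0].round(3))
    for c,nm in zip(cs,("t","s")):
        im=c["img"].copy()
E
```

```text
washer 2 [ 6.05515e+02  1.90140e+01 -1.74000e-01] 0.039
  single [ 6.07004e+02  1.76090e+01 -1.74000e-01]
  single [ 6.04894e+02  2.07650e+01 -1.83000e-01]
lid 1 [ 5.15842e+02 -3.37445e+02  3.51000e-01] 0.031
  single [ 5.15842e+02 -3.37445e+02  3.51000e-01]
cup 2 [ 5.45340e+02  3.11375e+02 -3.96000e-01] 0.181
  single [ 5.46016e+02  3.10707e+02 -3.96000e-01]
  single [ 5.42093e+02  3.17449e+02 -3.83000e-01]
```

```bash
python3 - <<'E'
from fit import *
cs=[imaging.camera("top"),imaging.camera("scene")]
Q=dict(washer=(605.5,19,-.174),lid=(515.8,-337.4,.351),cup=(545.3,311.4,-.396))
out=[]
for c in cs:
    im=cv2.resize(c["img"][:,:,::-1],None,fx=4,fy=4,interpolation=cv2.INTER_CUBIC)
    m=pick(c,"cup",(545,311),45)
    for n,q in Q.items():
        for P in M[n]:
            p=proj(c,P@T3(*q)[:3,:3].T+T3(*q)[:3,3]);h=cv2.convexHull(((p+.5)*4).astype(np.int32));cv2.polylines(im,[h],True,(0,0,255),1)
    if m is not None:
        ct,_=cv2.findContours(cv2.resize(m,None,fx=4,fy=4).round().astype(np.uint8),0,2);cv2.drawContours(im,ct,-1,(0,255,0),1)
    for n,q in Q.items():
        u=(proj(c,[q[0],q[1],40])[0]*4).astype(int);out.append(cv2.copyMakeBorder(im,200,200,200,200,0)[u[1]:u[1]+400,u[0]:u[0]+400][70:330,70:330])
cv2.imwrite("pics/ov.png",np.vstack([np.hstack(out[:3]),np.hstack(out[3:])]))
E
```

```text
(no output)
```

View pics/ov.png

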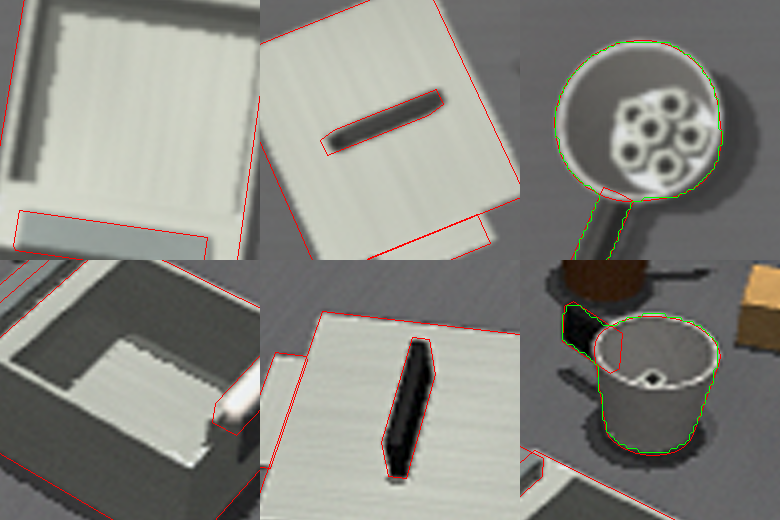

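Picture: the silver cup's top and handle, the lid fin, and the tank outline all agree with the fits (cup 545,311; lid 516,-337; tank 605,19). Moves only turn about tool z, so I check how an out-of-reach pose affects tool tilt.

>>> arm_command(
  steps=[
    [1,0,100,-100,0],
    [1,0,300,-150,0],
    [1,0,300,-150,0],
    [1,0,300,-150,0],
    [1,0,300,-150,0],
    [1,0,300,-150,0],
    [1,0,300,-150,0],
    [1,0,300,-150,0],
  ],
)

```text
clock: 3.1
eef_pos: [189.3, 764.3, 345.4]
eef_rot: [3.099, 0.0, 2.899]
wrist_force: [0.3, -0.2, 0.7]
finger_gap: 93.9
finger_force: 0.0
```

>>> arm_command(
  steps=[
    [1,0,300,0,0],
    [1,0,300,0,0],
    [1,0,300,0,0],
    [1,0,300,0,0],
    [1,0,300,0,0],
    [1,0,300,0,0],
  ],
)

```text
clock: 3.85
eef_pos: [198.9, 803.0, 276.4]
eef_rot: [3.06, 0.0, 2.899]
wrist_force: [-0.2, -0.9, 0.1]
finger_gap: 94.1
finger_force: 0.0
```

```bash
python3 -c "
from h import *
s=monitor.read_state();print(s['joints'].round(3),s['eef_pos'],s['eef_rot'])"
```

```text
[ 1.283  1.04   0.235  0.004  1.785 -0.044] [198.88704721 802.99740898 276.443722  ] [3.05958201e+00 3.97379078e-05 2.89884172e+00]
```

>>> arm_command(
  steps=[
    [1,0,3000,0,0],
    [1,0,3000,0,0],
    [1,0,3000,0,0],
    [1,0,3000,0,0],
  ],
)

```text
clock: 4.35
eef_pos: [205.7, 830.6, 224.3]
eef_rot: [3.019, 0.0, 2.899]
wrist_force: [-0.6, -0.0, 0.5]
finger_gap: 94.2
finger_force: 0.0
```

```bash
python3 -c "
from h import *
s=monitor.read_state();print(s['joints'].round(3),s['eef_pos'],s['eef_rot'])"
```

```text
[ 1.284  1.105  0.236  0.005  1.678 -0.043] [205.7409533  830.59379636 224.31126604] [3.01863323e+00 3.30866336e-05 2.89879024e+00]
```

```bash
cat >> h.py <<'E'
from scipy.spatial.transform import Rotation as Ro
def Rt(s=None):
    s=s or monitor.read_state();return Ro.from_euler("xyz",s["eef_rot"]).as_matrix()
def to(P,s=None):
    "world target -> tool shift"
    s=s or monitor.read_state();return (Rt(s).T@(np.array(P,float)-s["eef_pos"])).round(1)
def info():
    s=monitor.read_state();R=Rt(s);z=R[:,2]
    print("t",round(s["clock"],2),"q",s["joints"].round(2),"pos",s["eef_pos"].round(1),"tilt",round(np.arccos(-z[2]),3),"az",round(np.arctan2(z[1],z[0]),3),"F",s["wrist_force"].round(1),"gap",round(s["finger_gap"],1),round(s["finger_force"],1))
    print(R.round(3).tolist())
E
python3 - <<'E'
from h import *
info()
for P in [(300,600,450),(667,-364,450)]: print(to(P))
E
```

```text
t 4.35 q [ 1.28  1.1   0.24  0.01  1.68 -0.04] pos [205.7 830.6 224.3] tilt 0.123 az 1.328 F [-0.6 -0.   0.5] gap 94.2 0.0
[[-0.971, 0.239, 0.03], [0.24, 0.963, 0.119], [-0.0, 0.123, -0.992]]
[-146.9 -172.  -248.7]
[ -734.9 -1013.1  -352.6]
```

>>> arm_command(
  steps=[
    [1,-147,-172,-249,0],
    [1,-147,-172,-249,0],
    [1,-147,-172,-249,0],
    [1,-147,-172,-249,0],
    [1,-147,-172,-249,0],
    [1,-147,-172,-249,0],
    [1,-735,-1013,-353,105],
    [1,-735,-1013,-353,105],
    [1,-735,-1013,-353,105],
    [1,-735,-1013,-353,105],
    [1,-735,-1013,-353,105],
    [1,-735,-1013,-353,105],
    [1,-735,-1013,-353,105],
    [1,-735,-1013,-353,105],
    [1,-735,-1013,-353,105],
    [1,-735,-1013,-353,105],
    [1,-735,-1013,-353,105],
    [1,-735,-1013,-353,105],
    [1,-735,-1013,-353,105],
    [1,-735,-1013,-353,105],
  ],
)

```text
clock: 6.85
eef_pos: [612.3, -219.7, 449.3]
eef_rot: [-3.108, -0.12, 1.065]
wrist_force: [1.0, 1.9, 0.9]
finger_gap: 94.2
finger_force: 0.0
```

```bash
python3 -c "
from h import *
info();print(to((730,-399,480)))"
```

```text
t 6.85 q [-0.45  0.54  0.68  0.13  1.94  0.1 ] pos [ 612.3 -219.7  449.3] tilt 0.124 az 1.341 F [1.  1.9 0.9] gap 94.2 0.0
[[0.481, 0.876, 0.028], [0.868, -0.481, 0.121], [0.119, -0.034, -0.992]]
[-95.4 188.3 -48.7]
```

>>> arm_command(
  steps=[
    [1,-95,188,-49,0],
    [1,-95,188,-49,0],
    [1,-95,188,-49,0],
    [1,-95,188,-49,0],
  ],
)

```text
clock: 7.35
eef_pos: [649.1, -338.0, 430.7]
eef_rot: [3.137, -0.122, 1.064]
wrist_force: [-0.3, 0.4, 0.3]
finger_gap: 94.1
finger_force: 0.0
```

>>> arm_command(
  steps=[
    [1,0,300,0,0],
  ],
)

```text
clock: 7.48
eef_pos: [667.7, -347.4, 410.7]
eef_rot: [3.103, -0.123, 1.064]
wrist_force: [0.8, -0.6, 0.1]
finger_gap: 94.4
finger_force: 0.0
```

>>> arm_command(
  steps=[
    [1,0,300,0,0],
  ],
)

```text
clock: 7.6
eef_pos: [686.4, -356.0, 388.5]
eef_rot: [3.073, -0.125, 1.066]
wrist_force: [0.2, 0.5, 0.4]
finger_gap: 94.1
finger_force: 0.0
```

>>> arm_command(
  steps=[
    [1,0,300,0,0],
  ],
)

```text
clock: 7.72
eef_pos: [702.6, -364.7, 369.7]
eef_rot: [3.041, -0.126, 1.066]
wrist_force: [0.2, -1.1, 0.6]
finger_gap: 93.8
finger_force: 0.0
```

>>> arm_command(
  steps=[
    [1,0,300,0,0],
    [1,0,300,0,0],
  ],
)

```text
clock: 7.98
eef_pos: [724.7, -377.2, 338.3]
eef_rot: [3.003, -0.128, 1.066]
wrist_force: [-0.3, -0.2, 0.3]
finger_gap: 93.9
finger_force: 0.0
```

>>> arm_command(
  steps=[
    [1,0,300,0,0],
    [1,0,300,0,0],
  ],
)

```text
clock: 8.22
eef_pos: [743.1, -388.4, 312.9]
eef_rot: [2.965, -0.129, 1.066]
wrist_force: [-0.2, 0.1, 0.2]
finger_gap: 93.9
finger_force: 0.0
```

```bash
python3 -c "
from h import *
info()"
```

```text
t 8.22 q [-0.57  1.    0.23  0.14  1.73 -0.02] pos [ 743.1 -388.4  312.9] tilt 0.219 az 0.121 F [-0.2  0.1  0.2] gap 93.9 0.0
[[0.48, 0.851, 0.215], [0.868, -0.496, 0.026], [0.129, 0.174, -0.976]]
```

>>> arm_command(
  steps=[
    [1,0,300,-150,0],
  ],
)

```text
clock: 8.35
eef_pos: [743.5, -393.1, 326.4]
eef_rot: [2.933, -0.131, 1.065]
wrist_force: [0.5, 0.1, -0.2]
finger_gap: 93.8
finger_force: 0.0
```

>>> arm_command(
  steps=[
    [1,0,300,-150,0],
  ],
)

```text
clock: 8.48
eef_pos: [742.8, -397.7, 347.1]
eef_rot: [2.892, -0.132, 1.066]
wrist_force: [0.4, -0.5, -0.6]
finger_gap: 93.9
finger_force: 0.0
```

>>> arm_command(
  steps=[
    [1,0,300,-150,0],
  ],
)

```text
clock: 8.6
eef_pos: [741.7, -401.8, 365.2]
eef_rot: [2.856, -0.133, 1.066]
wrist_force: [-0.1, 0.8, -0.0]
finger_gap: 94.0
finger_force: 0.0
```

>>> arm_command(
  steps=[
    [1,0,300,-100,0],
  ],
)

```text
clock: 8.72
eef_pos: [744.2, -406.7, 376.4]
eef_rot: [2.819, -0.134, 1.066]
wrist_force: [0.4, 0.1, -0.4]
finger_gap: 94.0
finger_force: 0.0
```

>>> arm_command(
  steps=[
    [1,0,300,-100,0],
  ],
)

```text
clock: 8.85
eef_pos: [746.2, -411.2, 387.3]
eef_rot: [2.784, -0.135, 1.066]
wrist_force: [-0.5, 0.7, -0.5]
finger_gap: 94.1
finger_force: 0.0
```

>>> arm_command(
  steps=[
    [1,0,300,-100,0],
  ],
)

```text
clock: 8.98
eef_pos: [747.1, -415.3, 400.7]
eef_rot: [2.749, -0.136, 1.067]
wrist_force: [-0.5, 0.6, 0.2]
finger_gap: 94.0
finger_force: 0.0
```

>>> arm_command(
  steps=[
    [1,0,300,-100,0],
  ],
)

```text
clock: 9.1
eef_pos: [747.2, -419.1, 415.8]
eef_rot: [2.713, -0.137, 1.067]
wrist_force: [-0.2, -0.9, 0.2]
finger_gap: 94.1
finger_force: 0.0
```

>>> arm_command(
  steps=[
    [1,0,300,-50,0],
  ],
)

```text
clock: 9.22
eef_pos: [751.1, -423.9, 425.0]
eef_rot: [2.674, -0.137, 1.067]
wrist_force: [0.8, -0.1, 1.0]
finger_gap: 94.0
finger_force: 0.0
```

>>> arm_command(
  steps=[
    [1,0,300,-50,0],
  ],
)

```text
clock: 9.35
eef_pos: [754.4, -428.5, 433.5]
eef_rot: [2.639, -0.138, 1.068]
wrist_force: [-0.6, 0.0, -0.7]
finger_gap: 93.6
finger_force: 0.0
```

>>> arm_command(
  steps=[
    [1,0,300,-50,0],
  ],
)

```text
clock: 9.48
eef_pos: [756.5, -432.6, 445.0]
eef_rot: [2.602, -0.139, 1.068]
wrist_force: [0.0, -0.6, 0.2]
finger_gap: 94.0
finger_force: 0.0
```

>>> arm_command(
  steps=[
    [1,0,300,0,0],
  ],
)

```text
clock: 9.6
eef_pos: [762.6, -437.8, 451.1]
eef_rot: [2.563, -0.139, 1.069]
wrist_force: [-0.8, -0.6, 0.5]
finger_gap: 94.3
finger_force: 0.0
```

>>> arm_command(
  steps=[
    [1,0,300,0,0],
  ],
)

```text
clock: 9.72
eef_pos: [768.0, -442.8, 456.0]
eef_rot: [2.528, -0.14, 1.069]
wrist_force: [0.3, -1.2, 0.3]
finger_gap: 93.7
finger_force: 0.0
```

```bash
python3 -c "
from h import *
info()"
```

```text
t 9.72 q [-0.62  0.87  0.24  0.18  1.43 -0.04] pos [ 768.  -442.8  456. ] tilt 0.627 az -0.307 F [ 0.3 -1.2  0.3] gap 93.7 0.0
[[0.477, 0.678, 0.56], [0.868, -0.464, -0.177], [0.139, 0.57, -0.81]]
```

>>> arm_command(
  steps=[
    [1,0,300,0,0],
  ],
)

```text
clock: 9.85
eef_pos: [772.0, -447.3, 464.4]
eef_rot: [2.491, -0.14, 1.069]
wrist_force: [-0.6, -0.6, -0.0]
finger_gap: 93.6
finger_force: 0.0
```

>>> arm_command(
  steps=[
    [1,0,300,0,0],
  ],
)

```text
clock: 9.98
eef_pos: [774.8, -451.4, 474.8]
eef_rot: [2.454, -0.141, 1.069]
wrist_force: [0.0, 0.5, -0.4]
finger_gap: 93.9
finger_force: 0.0
```

>>> arm_command(
  steps=[
    [1,0,300,0,0],
  ],
)

```text
clock: 10.1
eef_pos: [776.5, -455.0, 486.8]
eef_rot: [2.417, -0.141, 1.07]
wrist_force: [0.4, -0.5, 0.0]
finger_gap: 94.0
finger_force: 0.0
```

>>> arm_command(
  steps=[
    [1,0,300,0,0],
  ],
)

```text
clock: 10.22
eef_pos: [777.3, -458.3, 499.9]
eef_rot: [2.381, -0.141, 1.07]
wrist_force: [-0.4, -0.3, -0.5]
finger_gap: 94.1
finger_force: 0.0
```

>>> arm_command(
  steps=[
    [1,0,300,0,0],
  ],
)

```text
clock: 10.35
eef_pos: [777.1, -461.2, 514.1]
eef_rot: [2.345, -0.142, 1.07]
wrist_force: [0.6, -0.7, -0.2]
finger_gap: 93.7
finger_force: 0.0
```

>>> arm_command(
  steps=[
    [1,0,300,0,0],
  ],
)

```text
clock: 10.48
eef_pos: [775.9, -463.7, 529.5]
eef_rot: [2.309, -0.142, 1.071]
wrist_force: [-0.2, -0.7, -0.1]
finger_gap: 93.7
finger_force: 0.0
```

>>> arm_command(
  steps=[
    [1,0,300,0,0],
  ],
)

```text
clock: 10.6
eef_pos: [773.8, -465.7, 545.9]
eef_rot: [2.274, -0.142, 1.071]
wrist_force: [0.1, -0.3, -0.0]
finger_gap: 93.9
finger_force: 0.0
```

>>> arm_command(
  steps=[
    [1,0,300,0,0],
  ],
)

```text
clock: 10.72
eef_pos: [770.6, -467.4, 563.1]
eef_rot: [2.239, -0.142, 1.071]
wrist_force: [0.6, -0.0, -0.4]
finger_gap: 94.2
finger_force: 0.0
```

>>> arm_command(
  steps=[
    [1,0,300,0,0],
  ],
)

```text
clock: 10.85
eef_pos: [766.6, -468.6, 581.2]
eef_rot: [2.204, -0.143, 1.072]
wrist_force: [-0.2, -0.0, 0.4]
finger_gap: 93.9
finger_force: 0.0
```

>>> arm_command(
  steps=[
    [1,0,300,0,0],
  ],
)

```text
clock: 10.98
eef_pos: [761.6, -469.5, 599.9]
eef_rot: [2.17, -0.143, 1.072]
wrist_force: [-0.2, -0.0, -0.0]
finger_gap: 94.1
finger_force: 0.0
```

>>> arm_command(
  steps=[
    [1,0,300,0,0],
  ],
)

```text
clock: 11.1
eef_pos: [755.6, -469.8, 619.3]
eef_rot: [2.136, -0.143, 1.072]
wrist_force: [0.8, -0.3, -0.9]
finger_gap: 94.2
finger_force: 0.0
```

>>> arm_command(
  steps=[
    [1,0,300,0,0],
  ],
)

```text
clock: 11.22
eef_pos: [748.8, -469.7, 639.3]
eef_rot: [2.102, -0.143, 1.072]
wrist_force: [-0.2, 0.2, 0.6]
finger_gap: 93.9
finger_force: 0.0
```

>>> arm_command(
  steps=[
    [1,0,300,0,0],
  ],
)

```text
clock: 11.35
eef_pos: [741.0, -469.3, 659.6]
eef_rot: [2.069, -0.143, 1.072]
wrist_force: [-0.5, 0.5, 0.1]
finger_gap: 94.1
finger_force: 0.0
```

>>> arm_command(
  steps=[
    [1,0,300,0,0],
  ],
)

```text
clock: 11.48
eef_pos: [732.5, -468.3, 680.3]
eef_rot: [2.036, -0.143, 1.073]
wrist_force: [-0.1, -0.1, -0.1]
finger_gap: 94.2
finger_force: 0.0
```

>>> arm_command(
  steps=[
    [1,0,300,0,0],
  ],
)

```text
clock: 11.6
eef_pos: [723.0, -466.9, 701.2]
eef_rot: [2.003, -0.143, 1.073]
wrist_force: [0.5, 0.4, -0.5]
finger_gap: 93.9
finger_force: 0.0
```

```bash
python3 -c "
from h import *
info()"
```

```text
t 11.6 q [-0.68  0.66  0.24  0.25  1.13 -0.06] pos [ 723.  -466.9  701.2] tilt 1.143 az -0.432 F [ 0.5  0.4 -0.5] gap 93.9 0.0
[[0.473, 0.306, 0.826], [0.869, -0.314, -0.381], [0.143, 0.899, -0.415]]
```

```bash
python3 - <<'E'
from fit import *
from scipy.ndimage import binary_fill_holes as bf
c0=imaging.camera("top")
for n,x0 in [("silver",(545,311,-.396)),("green",(300,300,.1))]:
    L=[t for t in trace(c0,"cup") if np.hypot(*(np.array(t["rect"][:2])-proj(c0,[x0[0]-30,x0[1],50])[0]))<20]
    if L: print(n,[a.round(3) if i==0 else round(a,3) for i,a in enumerate(fit([(c0,bf(L[0]["region"]).astype(np.float32))],M["cup"],x0))])
R=Rt();S=monitor.read_state();print(S["joints"].round(3))
np.set_printoptions(suppress=True)
cx,cy,a=545.3,311.4,-.396
ca=np.array([np.cos(a),np.sin(a),0])
for d,b in [(82,150),(82,0)]:
    g=np.array([cx,cy,55])-d*ca; print("grasp",g.round(1),"pre",b,(g-b*R[:,2]).round(1),"tool",to(g-b*R[:,2]))
E
```

```text
silver [array([ 5.45449e+02,  3.11004e+02, -3.99000e-01]), np.float64(0.055)]
green [array([288.536, 273.231,   0.409]), np.float64(0.19)]
[-0.682  0.658  0.235  0.251  1.13  -0.057]
grasp [469.6 343.   55. ] pre 150 [345.7 400.2 117.2] tool [ 492.2 -912.6 -399.8]
grasp [469.6 343.   55. ] pre 0 [469.6 343.   55. ] tool [ 492.2 -912.6 -249.8]
```

```bash
python3 - <<'E'
from h import *
print(to((340,403,300)),to((345.7,400.2,117)))
E
```

```text
[ 517.9 -751.  -481.4] [ 492.1 -912.8 -399.8]
```

>>> arm_command(
  steps=[
    [1,518,-751,-481,81],
    [1,518,-751,-481,81],
    [1,518,-751,-481,81],
    [1,518,-751,-481,81],
    [1,518,-751,-481,81],
    [1,518,-751,-481,81],
    [1,518,-751,-481,81],
    [1,518,-751,-481,81],
    [1,518,-751,-481,81],
    [1,518,-751,-481,81],
    [1,518,-751,-481,81],
    [1,518,-751,-481,81],
    [1,518,-751,-481,81],
    [1,518,-751,-481,81],
    [1,518,-751,-481,81],
    [1,518,-751,-481,81],
    [1,518,-751,-481,81],
    [1,518,-751,-481,81],
    [1,518,-751,-481,81],
  ],
)

```text
clock: 14.12
eef_pos: [411.5, 46.0, 496.5]
eef_rot: [3.109, -1.091, -0.34]
wrist_force: [0.5, -0.9, 0.5]
finger_gap: 93.7
finger_force: 0.0
```

```bash
python3 - <<'E'
from h import *
info()
R=Rt();g=np.array([545.4,311.2,55])-82*np.array([np.cos(.398),-np.sin(.398),0])
for b in (150,0): print(to(g-b*R[:,2]))
E
```

```text
t 14.12 q [ 0.41 -0.52  1.95 -0.85  0.98  2.55] pos [411.5  46.  496.5] tilt 1.091 az -0.377 F [ 0.5 -0.9  0.5] gap 93.7 0.0
[[0.435, -0.36, 0.825], [-0.154, -0.933, -0.326], [0.887, 0.015, -0.461]]
[-412.  -304.6    4.8]
[-412.  -304.6  154.8]
```

```bash
python3 - <<'E'
from h import *
print(to((355,395,260)))
E
```

```text
[-288.1 -308.7  -51.5]
```

>>> arm_command(
  steps=[
    [1,0,0,0,-90],
    [1,0,0,0,-90],
    [1,0,0,0,-90],
    [1,0,0,0,-90],
    [1,-288,-302,-51,-180],
    [1,-288,-302,-51,-180],
    [1,-288,-302,-51,-180],
    [1,-288,-302,-51,-180],
    [1,-288,-302,-51,-180],
    [1,-288,-302,-51,-180],
    [1,-288,-302,-51,-180],
    [1,-288,-302,-51,-180],
    [1,-288,-302,-51,-180],
    [1,-288,-302,-51,-180],
    [1,-288,-302,-51,-180],
    [1,-288,-302,-51,-180],
    [1,-288,-302,-51,-180],
  ],
)

```text
clock: 16.25
eef_pos: [335.5, 398.1, 269.7]
eef_rot: [-3.074, 1.016, 2.806]
wrist_force: [0.8, -1.1, -1.2]
finger_gap: 94.0
finger_force: 0.0
```

```bash
python3 - <<'E'
from h import *
info()
R=Rt();g=np.array([545.4,311.2,55])-82*np.array([np.cos(.398),-np.sin(.398),0])
for b in (150,0): print(to(g-b*R[:,2]))
E
```

```text
t 16.25 q [ 1.22  0.28  1.74 -1.04  1.39  0.37] pos [335.5 398.1 269.7] tilt 1.017 az -0.415 F [ 0.8 -1.1 -1.2] gap 94.0 0.0
[[-0.497, 0.383, 0.778], [0.173, 0.923, -0.343], [-0.85, -0.036, -0.526]]
[106.1   8.2  86.3]
[106.1   8.2 236.3]
```

```bash
python3 - <<'E'
from h import *
R=Rt();g=np.array([545.4,311.2,57])-76*np.array([np.cos(.398),-np.sin(.398),0])
for b in (100,0): print(to(g-b*R[:,2]))
E
```

```text
[101.2   8.1 140.3]
[101.2   8.1 240.3]
```

>>> arm_command(
  steps=[
    [1,107,8,91,0],
    [1,107,8,91,0],
    [1,107,8,135,0],
    [1,107,8,135,0],
  ],
)

```text
clock: 16.75
eef_pos: [370.0, 399.4, 125.0]
eef_rot: [-3.037, 0.942, 2.787]
wrist_force: [-0.3, 0.4, 0.1]
finger_gap: 94.1
finger_force: 0.0
```

```bash
python3 - <<'E'
from h import *
info()
g=np.array([545.4,311.2,57])-76*np.array([np.cos(.398),-np.sin(.398),0])
print(g,to(g))
E
```

```text
t 16.75 q [ 1.14  0.52  1.75 -1.04  1.22  0.54] pos [370.  399.4 125. ] tilt 0.946 az -0.484 F [-0.3  0.4  0.1] gap 94.1 0.0
[[-0.552, 0.424, 0.718], [0.204, 0.903, -0.377], [-0.809, -0.061, -0.585]]
[475.34031291 340.65573365  57.        ] [-15.1  -4.2 137.6]
```

>>> arm_command(
  steps=[
    [1,-15,-4,60,0],
    [1,-15,-4,110,0],
    [1,-15,-4,137,0],
    [1,-15,-4,137,0],
  ],
)

```text
clock: 17.25
eef_pos: [466.7, 368.1, 82.2]
eef_rot: [-3.006, 0.861, 2.767]
wrist_force: [-0.3, -0.3, -0.4]
finger_gap: 93.9
finger_force: 0.0
```

```bash
python3 - <<'E'
from h import *
info()
g=np.array([545.4,311.2,57])-76*np.array([np.cos(.398),-np.sin(.398),0])
print(g,to(g))
c=imaging.camera("scene");save(c,"s1.png");u=proj(c,[475,341,57])[0].astype(int)
cv2.imwrite("pics/s1c.png",cv2.resize(c["img"][u[1]-50:u[1]+50,u[0]-60:u[0]+60,::-1],None,fx=5,fy=5))
E
```

```text
t 17.25 q [ 0.93  0.62  1.67 -1.04  1.08  0.43] pos [466.7 368.1  82.2] tilt 0.869 az -0.553 F [-0.3 -0.3 -0.4] gap 93.9 0.0
[[-0.606, 0.458, 0.65], [0.239, 0.884, -0.401], [-0.759, -0.088, -0.646]]
[475.34031291 340.65573365  57.        ] [  7.3 -18.1  32.9]
```

View pics/s1c.png

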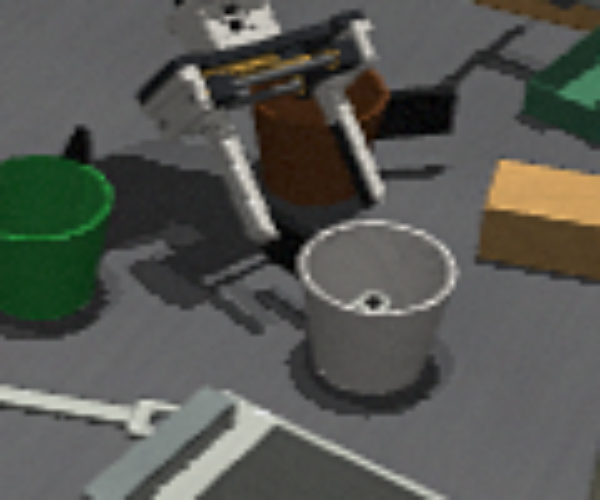

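>>> arm_command(
  steps=[
    [1,7,-18,33,0],
    [1,7,-18,33,0],
    [1,7,-18,33,0],
  ],
)

```text
clock: 17.68
eef_pos: [472.2, 351.1, 65.4]
eef_rot: [-2.997, 0.837, 2.764]
wrist_force: [-0.1, -0.0, -0.1]
finger_gap: 93.9
finger_force: 0.0
```

```bash
python3 - <<'E'
from h import *
info()
g=np.array([545.4,311.2,57])-76*np.array([np.cos(.398),-np.sin(.398),0])
print(g,to(g))
E
```

```text
t 17.68 q [ 0.9   0.63  1.69 -1.04  1.04  0.43] pos [472.2 351.1  65.4] tilt 0.847 az -0.572 F [-0.1 -0.  -0.1] gap 93.9 0.0
[[-0.622, 0.465, 0.63], [0.247, 0.88, -0.406], [-0.743, -0.097, -0.663]]
[475.34031291 340.65573365  57.        ] [ 1.7 -6.9 11.7]
```

>>> arm_command(
  steps=[
    [1,3,-10,15,0],
    [1,3,-10,15,0],
    [0,3,-10,15,0],
    [0,3,-10,15,0],
    [0,3,-10,15,0],
    [0,3,-10,15,0],
    [0,3,-10,15,0],
    [0,3,-10,15,0],
  ],
  force=60,
)

```text
clock: 18.68
eef_pos: [474.6, 340.2, 56.8]
eef_rot: [-2.989, 0.824, 2.761]
wrist_force: [0.3, -0.1, -0.8]
finger_gap: 37.7
finger_force: 0.0
```

```bash
python3 - <<'E'
from h import *
info()
print(to(monitor.read_state()["eef_pos"]+[0,0,60]),to(monitor.read_state()["eef_pos"]+[-40,-200,300]))
E
```

```text
t 18.68 q [ 0.88  0.63  1.7  -1.04  1.02  0.43] pos [474.6 340.2  56.8] tilt 0.835 az -0.586 F [ 0.3 -0.1 -0.8] gap 37.7 0.0
[[-0.631, 0.47, 0.617], [0.252, 0.876, -0.41], [-0.734, -0.103, -0.671]]
[-44.   -6.2 -40.3] [-245.4 -225.  -144.1]
```

>>> arm_command(
  steps=[
    [0,0,0,0,0],
    [0,0,0,0,0],
    [0,0,0,0,0],
    [0,0,0,0,0],
    [0,-11,-2,-10,0],
    [0,-22,-3,-20,0],
    [0,-33,-5,-30,0],
    [0,-44,-6,-40,0],
  ],
)

```text
clock: 19.68
eef_pos: [474.7, 340.2, 117.8]
eef_rot: [-2.99, 0.824, 2.761]
wrist_force: [0.1, 0.2, -3.4]
finger_gap: 11.3
finger_force: 60.0
```

```bash
python3 - <<'E'
from h import *
info()
c=imaging.camera("scene");save(c,"s2.png");u=proj(c,[500,341,80])[0].astype(int)
cv2.imwrite("pics/s2c.png",cv2.resize(c["img"][u[1]-50:u[1]+50,u[0]-60:u[0]+60,::-1],None,fx=4,fy=4))
E
```

```text
t 19.68 q [ 0.88  0.52  1.69 -0.98  1.09  0.32] pos [474.7 340.2 117.8] tilt 0.835 az -0.586 F [ 0.1  0.2 -3.4] gap 11.3 60.0
[[-0.631, 0.47, 0.617], [0.252, 0.876, -0.41], [-0.734, -0.103, -0.671]]
```

View pics/s2c.png

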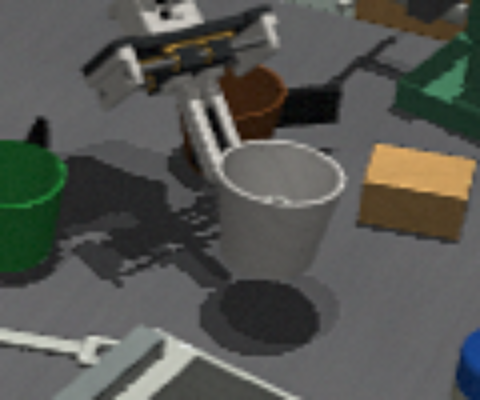

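```bash
python3 - <<'E'
from h import *
for f in (.333,.667,1): print(to(monitor.read_state()["eef_pos"]*(1-f)+f*np.array([740,-150,500])))
E
```

```text
[-190.  -114.5   36.4]
[-380.5 -229.4   72.9]
[-570.4 -343.9  109.2]
```

>>> arm_command(
  steps=[
    [0,-28,-17,5,0],
    [0,-66,-40,13,0],
    [0,-104,-63,20,0],
    [0,-142,-86,27,0],
    [0,-180,-109,34,0],
    [0,-218,-132,42,0],
    [0,-256,-154,49,0],
    [0,-294,-177,56,0],
    [0,-332,-200,64,0],
    [0,-370,-223,71,0],
    [0,-408,-246,78,0],
    [0,-446,-269,85,0],
    [0,-484,-292,93,0],
    [0,-522,-315,100,0],
    [0,-560,-338,107,0],
    [0,-600,-344,107,0],
  ],
)

```text
clock: 21.72
eef_pos: [757.1, -158.4, 520.8]
eef_rot: [-2.988, 0.822, 2.76]
wrist_force: [0.6, 0.8, -2.9]
finger_gap: 11.3
finger_force: 60.0
```

>>> arm_command(
  steps=[
    [0,-300,0,0,0],
  ],
)

```text
clock: 21.85
eef_pos: [785.3, -168.6, 553.5]
eef_rot: [-2.988, 0.823, 2.76]
wrist_force: [0.1, -0.9, -3.5]
finger_gap: 11.4
finger_force: 60.0
```

>>> arm_command(
  steps=[
    [0,-300,0,0,0],
  ],
)

```text
clock: 21.98
eef_pos: [807.2, -176.6, 578.0]
eef_rot: [-2.987, 0.825, 2.759]
wrist_force: [0.8, 0.3, -2.2]
finger_gap: 11.6
finger_force: 60.0
```

>>> arm_command(
  steps=[
    [0,-300,0,0,0],
  ],
)

```text
clock: 22.1
eef_pos: [821.5, -188.2, 601.2]
eef_rot: [-2.988, 0.845, 2.764]
wrist_force: [0.7, 0.1, -3.4]
finger_gap: 11.8
finger_force: 60.0
```

>>> arm_command(
  steps=[
    [0,-300,0,0,0],
  ],
)

```text
clock: 22.22
eef_pos: [823.2, -198.7, 608.7]
eef_rot: [-2.987, 0.871, 2.774]
wrist_force: [0.8, 0.2, -4.0]
finger_gap: 11.5
finger_force: 60.0
```

```bash
python3 - <<'E'
from h import *
info()
E
```

```text
t 22.23 q [-0.2   0.71  0.24 -0.29  1.35 -1.39] pos [ 823.2 -198.7  608.7] tilt 0.881 az -0.569 F [ 0.8  0.2 -4. ] gap 11.5 60.0
[[-0.601, 0.465, 0.65], [0.232, 0.88, -0.416], [-0.765, -0.099, -0.636]]
```

>>> arm_command(
  steps=[
    [0,-300,0,0,0],
  ],
)

```text
clock: 22.35
eef_pos: [818.5, -206.8, 632.1]
eef_rot: [-2.99, 0.92, 2.78]
wrist_force: [-0.1, 0.0, -2.0]
finger_gap: 11.6
finger_force: 60.0
```

>>> arm_command(
  steps=[
    [0,-300,0,0,0],
  ],
)

```text
clock: 22.48
eef_pos: [814.6, -213.5, 649.6]
eef_rot: [-2.989, 0.957, 2.788]
wrist_force: [-0.2, -0.8, -3.0]
finger_gap: 11.9
finger_force: 60.0
```

>>> arm_command(
  steps=[
    [0,-300,0,0,0],
  ],
)

```text
clock: 22.6
eef_pos: [811.1, -219.2, 664.9]
eef_rot: [-2.987, 0.99, 2.798]
wrist_force: [-0.3, -0.2, -3.2]
finger_gap: 11.6
finger_force: 60.0
```

>>> arm_command(
  steps=[
    [0,-300,0,0,0],
  ],
)

```text
clock: 22.72
eef_pos: [806.9, -223.9, 680.5]
eef_rot: [-2.983, 1.022, 2.809]
wrist_force: [-0.3, 0.8, -3.6]
finger_gap: 11.9
finger_force: 60.0
```

>>> arm_command(
  steps=[
    [0,-300,0,0,0],
  ],
)

```text
clock: 22.85
eef_pos: [801.6, -227.4, 697.4]
eef_rot: [-2.979, 1.056, 2.82]
wrist_force: [-0.3, -0.7, -3.8]
finger_gap: 11.8
finger_force: 60.0
```

>>> arm_command(
  steps=[
    [0,-300,0,0,0],
  ],
)

```text
clock: 22.98
eef_pos: [795.3, -229.9, 715.2]
eef_rot: [-2.973, 1.089, 2.832]
wrist_force: [0.5, 0.1, -3.0]
finger_gap: 11.8
finger_force: 60.0
```

>>> arm_command(
  steps=[
    [0,-300,0,0,0],
  ],
)

```text
clock: 23.1
eef_pos: [787.9, -231.3, 733.6]
eef_rot: [-2.965, 1.123, 2.845]
wrist_force: [1.1, 0.3, -3.6]
finger_gap: 11.5
finger_force: 60.0
```

>>> arm_command(
  steps=[
    [0,-300,0,0,0],
  ],
)

```text
clock: 23.22
eef_pos: [779.6, -231.8, 752.4]
eef_rot: [-2.956, 1.156, 2.859]
wrist_force: [-0.3, 0.8, -2.0]
finger_gap: 11.9
finger_force: 60.0
```

>>> arm_command(
  steps=[
    [0,-300,0,0,0],
  ],
)

```text
clock: 23.35
eef_pos: [770.4, -231.5, 771.6]
eef_rot: [-2.944, 1.189, 2.876]
wrist_force: [0.0, 0.1, -2.9]
finger_gap: 12.0
finger_force: 60.0
```

>>> arm_command(
  steps=[
    [0,-300,0,0,0],
  ],
)

```text
clock: 23.48
eef_pos: [760.5, -230.4, 791.0]
eef_rot: [-2.93, 1.222, 2.895]
wrist_force: [0.5, -0.7, -3.4]
finger_gap: 11.9
finger_force: 60.0
```

>>> arm_command(
  steps=[
    [0,-300,0,0,0],
  ],
)

```text
clock: 23.6
eef_pos: [749.6, -228.5, 810.5]
eef_rot: [-2.912, 1.254, 2.917]
wrist_force: [0.2, -0.1, -2.8]
finger_gap: 11.8
finger_force: 60.0
```

```bash
python3 - <<'E'
from h import *
info()
# cup axes in tool frame at grasp (pre-lift pose)
Rg=np.array([[-0.631,0.470,0.617],[0.252,0.876,-0.41],[-0.734,-0.103,-0.671]])
a=-.398;C=Ro.from_euler("z",a).as_matrix();CT=Rg.T@C
g=np.array([474.6,340.2,56.8]);o=Rg.T@(np.array([545.4,311.2,0])-g)
np.savez("grip.npz",CT=CT,o=o)
R=Rt();W=np.array([605.5,19,0]);wR=Ro.from_euler("z",-.174).as_matrix()
for t in range(90,241,15):
    Rc=R@Ro.from_euler("z",np.radians(t)).as_matrix();K=Rc@CT;z=K[:,2]
    rim=Rc@o+85*z
    down=np.array([0,0,-1])-(-z[2])*z;down/=np.linalg.norm(down)
    lip=rim+56*down
    print(t,"tip",np.arccos(z[2]).round(2),"mouth dir in tank",(wR.T@z).round(2),"rim rel tcp",rim.round(),"lip",lip.round(),"foot",(Rc@o).round())
E
```

```text
t 23.6 q [-0.29  0.52  0.24 -0.19  1.13 -1.51] pos [ 749.6 -228.5  810.5] tilt 1.263 az -0.466 F [ 0.2 -0.1 -2.8] gap 11.8 60.0
[[-0.304, 0.428, 0.851], [0.069, 0.901, -0.428], [-0.95, -0.071, -0.303]]
90 tip 1.41 mouth dir in tank [-0.84 -0.52  0.16] rim rel tcp [  2. -82.  -1.] lip [ -7. -85. -57.] foot [ 80. -50. -15.]
105 tip 1.59 mouth dir in tank [-0.88 -0.47 -0.02] rim rel tcp [ -4. -79. -19.] lip [ -2. -79. -75.] foot [ 77. -53. -17.]
120 tip 1.76 mouth dir in tank [-0.91 -0.37 -0.19] rim rel tcp [ -7. -72. -37.] lip [  4. -70. -92.] foot [ 75. -55. -21.]
135 tip 1.9 mouth dir in tank [-0.91 -0.24 -0.33] rim rel tcp [ -7. -62. -53.] lip [  11.  -60. -106.] foot [ 73. -56. -25.]
150 tip 2.02 mouth dir in tank [-0.9  -0.07 -0.43] rim rel tcp [ -5. -48. -66.] lip [  19.  -50. -116.] foot [ 72. -55. -29.]
165 tip 2.08 mouth dir in tank [-0.87  0.11 -0.49] rim rel tcp [  0. -32. -75.] lip [  26.  -40. -124.] foot [ 71. -54. -33.]
180 tip 2.1 mouth dir in tank [-0.81  0.29 -0.5 ] rim rel tcp [  7. -15. -80.] lip [  31.  -29. -128.] foot [ 71. -52. -37.]
195 tip 2.05 mouth dir in tank [-0.75  0.47 -0.47] rim rel tcp [ 15.   2. -80.] lip [  35.  -16. -130.] foot [ 71. -49. -40.]
210 tip 1.96 mouth dir in tank [-0.67  0.63 -0.38] rim rel tcp [ 25.  18. -76.] lip [  38.    1. -127.] foot [ 72. -45. -43.]
225 tip 1.84 mouth dir in tank [-0.59  0.76 -0.26] rim rel tcp [ 35.  31. -67.] lip [  42.   18. -121.] foot [ 74. -41. -44.]
240 tip 1.68 mouth dir in tank [-0.52  0.85 -0.11] rim rel tcp [ 45.  42. -54.] lip [  47.   36. -110.] foot [ 75. -37. -45.]
```

```bash
python3 - <<'E'
from h import *
print(to((629,74,258)))
E
```

```text
[582.7 260.1 -64.6]
```

>>> arm_command(
  steps=[
    [0,30,13,-4,0],
    [0,80,36,-9,0],
    [0,130,58,-14,0],
    [0,180,80,-20,0],
    [0,230,103,-26,0],
    [0,280,125,-31,0],
    [0,330,147,-37,0],
    [0,380,170,-42,0],
    [0,430,192,-48,0],
    [0,480,214,-53,0],
    [0,530,237,-59,0],
    [0,565,252,-63,0],
    [0,583,260,-65,0],
    [0,583,260,-65,0],
  ],
)

```text
clock: 25.35
eef_pos: [646.1, 2.0, 419.4]
eef_rot: [-3.02, 1.132, 2.857]
wrist_force: [-0.2, -0.4, -3.9]
finger_gap: 11.5
finger_force: 60.0
```

```bash
cat > pour.py <<'E'
from h import *
info();G=np.load("grip.npz");CT,o=G["CT"],G["o"]
R=Rt();p=monitor.read_state()["eef_pos"];W=np.array([605.5,19,0]);wR=Ro.from_euler("z",-.174).as_matrix()
for t in range(0,211,30):
    Rc=R@Ro.from_euler("z",np.radians(t)).as_matrix();z=(Rc@CT)[:,2]
    rim=p+Rc@o+85*z;down=np.array([0,0,-1])+z[2]*z;down/=np.linalg.norm(down);lip=rim+56*down
    print(t,"tip",np.arccos(z[2]).round(2),"dir",(wR.T@z).round(2),"rim(tank)",(wR.T@(rim-W)).round(),"lip(tank)",(wR.T@(lip-W)).round())
E
python3 pour.py
```

```text
t 25.35 q [ 0.13  0.03  1.72 -1.04  0.58 -0.42] pos [646.1   2.  419.4] tilt 1.135 az -0.418 F [-0.2 -0.4 -3.9] gap 11.5 60.0
[[-0.408, 0.384, 0.829], [0.119, 0.922, -0.368], [-0.905, -0.052, -0.422]]
0 tip 0.31 dir [-0.3   0.01  0.95] rim(tank) [107. -16. 469.] lip(tank) [ 54. -14. 452.]
30 tip 0.58 dir [-0.44 -0.32  0.84] rim(tank) [ 96. -52. 465.] lip(tank) [ 58. -80. 434.]
60 tip 0.96 dir [-0.62 -0.54  0.57] rim(tank) [ 79. -79. 444.] lip(tank) [ 55. -99. 398.]
90 tip 1.34 dir [-0.79 -0.56  0.23] rim(tank) [ 61. -89. 412.] lip(tank) [ 51. -96. 358.]
120 tip 1.67 dir [-0.91 -0.4  -0.1 ] rim(tank) [ 47. -80. 378.] lip(tank) [ 52. -78. 323.]
150 tip 1.9 dir [-0.94 -0.09 -0.32] rim(tank) [ 41. -55. 351.] lip(tank) [ 59. -53. 298.]
180 tip 1.97 dir [-0.88  0.28 -0.39] rim(tank) [ 43. -19. 338.] lip(tank) [ 64. -26. 287.]
210 tip 1.84 dir [-0.74  0.62 -0.27] rim(tank) [ 55.  17. 343.] lip(tank) [ 66.   7. 289.]
```

```bash
python3 - <<'E'
from h import *
print(to((653,40,320)))
E
```

```text
[91.7 42.8 33.6]
```

>>> arm_command(
  steps=[
    [0,50,25,20,30],
    [0,110,50,40,30],
    [0,110,50,40,30],
    [0,110,50,40,30],
  ],
)

```text
clock: 25.85
eef_pos: [661.8, 34.8, 341.5]
eef_rot: [2.479, 0.87, 1.956]
wrist_force: [-0.1, -0.7, -2.7]
finger_gap: 11.7
finger_force: 60.0
```

```bash
python3 pour.py
```

```text
t 25.85 q [ 0.17  0.14  1.73 -1.04  0.56  0.18] pos [661.8  34.8 341.5] tilt 1.038 az -0.39 F [-0.1 -0.7 -2.7] gap 11.7 60.0
[[-0.242, 0.554, 0.797], [0.597, 0.732, -0.327], [-0.765, 0.396, -0.508]]
0 tip 0.53 dir [-0.36 -0.36  0.86] rim(tank) [110. -17. 380.] lip(tank) [ 77. -51. 352.]
30 tip 0.92 dir [-0.56 -0.57  0.61] rim(tank) [ 93. -43. 360.] lip(tank) [ 69. -68. 316.]
60 tip 1.29 dir [-0.76 -0.59  0.28] rim(tank) [ 72. -53. 330.] lip(tank) [ 60. -63. 276.]
90 tip 1.6 dir [-0.91 -0.42 -0.03] rim(tank) [ 55. -44. 298.] lip(tank) [ 56. -43. 242.]
120 tip 1.81 dir [-0.97 -0.1  -0.24] rim(tank) [ 45. -17. 272.] lip(tank) [ 59. -16. 218.]
150 tip 1.87 dir [-0.92  0.27 -0.29] rim(tank) [ 46.  18. 261.] lip(tank) [ 62.  14. 207.]
180 tip 1.75 dir [-0.77  0.61 -0.18] rim(tank) [ 57.  54. 265.] lip(tank) [ 64.  48. 210.]
210 tip 1.5 dir [-0.57  0.82  0.08] rim(tank) [ 75.  80. 286.] lip(tank) [ 72.  84. 230.]
```

>>> arm_command(
  steps=[
    [0,5,16,4,10],
    [0,5,16,4,20],
    [0,5,16,4,30],
    [0,5,16,4,40],
    [0,5,16,4,50],
    [0,5,16,4,58],
    [0,5,16,4,64],
    [0,5,16,4,70],
    [0,5,16,4,75],
    [0,5,16,4,80],
    [0,5,16,4,85],
    [0,5,16,4,90],
    [0,5,16,4,95],
    [0,5,16,4,100],
    [0,5,16,4,105],
    [0,5,16,4,110],
    [0,5,16,4,116],
    [0,5,16,4,122],
    [0,5,16,4,128],
    [0,5,16,4,134],
  ],
)

```text
clock: 28.35
eef_pos: [672.7, 47.6, 344.4]
eef_rot: [2.646, -0.958, 0.195]
wrist_force: [-1.1, -0.0, -2.2]
finger_gap: 11.8
finger_force: 60.0
```

>>> arm_command(
  steps=[
    [0,0,0,0,6],
    [0,0,0,0,12],
    [0,0,0,0,14],
    [0,0,0,0,14],
  ],
)

```text
clock: 28.85
eef_pos: [677.6, 33.6, 362.9]
eef_rot: [3.009, -0.996, -0.208]
wrist_force: [0.3, 0.2, -1.4]
finger_gap: 11.8
finger_force: 60.0
```

```bash
python3 - <<'E'
from h import *
info()
a=imaging.camera("top");b=imaging.camera("scene")
u=proj(a,[630,20,100])[0].astype(int);v=proj(b,[640,20,150])[0].astype(int)
A=cv2.resize(a["img"][u[1]-60:u[1]+60,u[0]-50:u[0]+50,::-1],None,fx=4,fy=4);B=cv2.resize(b["img"][v[1]-60:v[1]+60,v[0]-50:v[0]+50,::-1],None,fx=4,fy=4)
cv2.imwrite("pics/p1.png",np.hstack([A,B]))
E
```

```text
t 28.85 q [ 0.15  0.15  1.65 -0.86  0.58  2.55] pos [677.6  33.6 362.9] tilt 1.001 az -0.366 F [ 0.3  0.2 -1.4] gap 11.8 60.0
[[0.532, -0.313, 0.786], [-0.112, -0.947, -0.301], [0.839, 0.072, -0.539]]
```

View pics/p1.png

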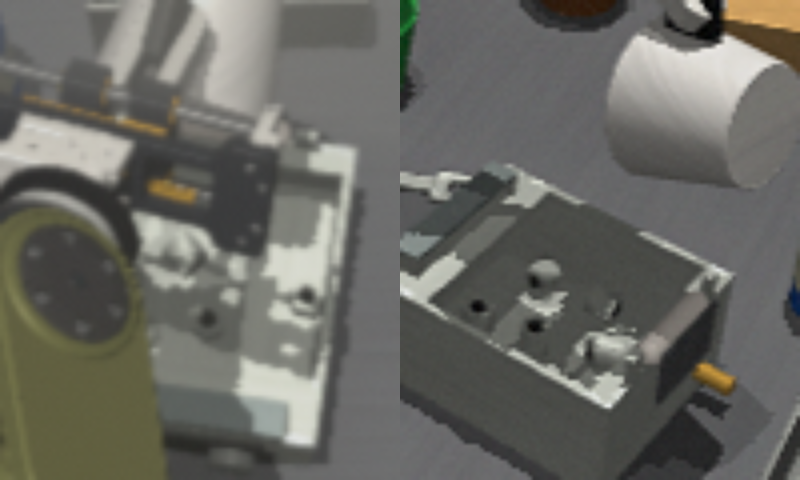

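```bash
python3 - <<'E'
from h import *
G=np.load("grip.npz");CT=G["CT"];R=Rt()
f=lambda t:np.arccos((R@Ro.from_euler("z",np.radians(t)).as_matrix()@CT)[2,2])
ts=range(-230,-100,2);t=min(ts,key=f);print(t,f(t))
print(to((600,120,350)),to((478,340,130)))
E
```

```text
-184 0.16669358555417327
[-61.1 -58.  -80.3] [-335.3 -244.1 -123.6]
```

>>> arm_command(
  steps=[
    [0,-10,-10,-15,-10],
    [0,-20,-20,-27,-20],
    [0,-30,-29,-40,-30],
    [0,-40,-38,-53,-40],
    [0,-50,-48,-66,-50],
    [0,-61,-58,-80,-60],
    [0,-83,-73,-84,-70],
    [0,-106,-89,-87,-80],
    [0,-129,-104,-91,-90],
    [0,-152,-120,-94,-100],
    [0,-175,-135,-98,-110],
    [0,-198,-151,-102,-120],
    [0,-221,-166,-105,-130],
    [0,-244,-182,-109,-140],
    [0,-267,-197,-113,-150],
    [0,-290,-213,-116,-160],
    [0,-313,-228,-120,-170],
    [0,-335,-244,-124,-180],
    [0,-335,-244,-124,-184],
    [0,-335,-244,-124,-184],
  ],
)

```text
clock: 31.45
eef_pos: [471.2, 367.7, 166.5]
eef_rot: [-2.915, 0.86, 3.009]
wrist_force: [0.9, 0.0, -0.1]
finger_gap: 11.7
finger_force: 60.0
```

```bash
cat > cupz.py <<'E'
from h import *
info();G=np.load("grip.npz");R=Rt();K=R@G["CT"];p=monitor.read_state()["eef_pos"]
print("cup foot",(p+R@G["o"]).round(1),"z",K[:,2].round(3),"x",K[:,0].round(3))
f=lambda t:np.arccos((R@Ro.from_euler("z",np.radians(t)).as_matrix()@G["CT"])[2,2])
t=min(range(-40,40),key=f);print("best turn",t,f(t),"now",f(0));print(to((474.6,340.2,75)),to((474.6,340.2,58)))
E
python3 cupz.py
```

```text
t 31.45 q [ 0.92  0.44  1.7  -1.04  1.06  0.16] pos [471.2 367.7 166.5] tilt 0.882 az -0.428 F [ 0.9  0.  -0.1] gap 11.7 60.0
[[-0.647, 0.298, 0.702], [0.086, 0.943, -0.32], [-0.758, -0.147, -0.636]]
cup foot [547.7 349.8 112.7] z [-0.027  0.055  0.998] x [ 0.978 -0.203  0.038]
best turn 3 0.05078237643609767 now 0.06411207749602472
[ 64.7 -11.5  69.3] [77.6 -9.  80.2]
```

>>> arm_command(
  steps=[
    [0,30,6,25,2],
    [0,55,11,46,3],
    [0,72,14,60,3],
    [0,76,14,64,3],
  ],
)

```text
clock: 31.95
eef_pos: [468.2, 381.2, 80.2]
eef_rot: [-2.962, 0.82, 2.915]
wrist_force: [0.4, -0.2, -0.9]
finger_gap: 11.8
finger_force: 60.0
```

```bash
python3 cupz.py; python3 -c "
from h import *
print(Rt().T@np.array([0,0,-10.]))"
```

```text
t 31.95 q [ 0.93  0.6   1.68 -1.04  1.01  0.32] pos [468.2 381.2  80.2] tilt 0.835 az -0.47 F [ 0.4 -0.2 -0.9] gap 11.8 60.0
[[-0.665, 0.348, 0.661], [0.153, 0.929, -0.336], [-0.731, -0.122, -0.671]]
cup foot [541.8 360.9  23.1] z [0.009 0.017 1.   ] x [ 0.965 -0.261 -0.003]
best turn 1 0.02083561972391591 now 0.027663754572318393
[ -6.7 -35.2  21.4] [  5.7 -33.2  32.8]
[7.31180893 1.22059289 6.71175113]
```

>>> arm_command(
  steps=[
    [0,8,1,7,0],
    [0,13,2,12,0],
    [0,16,3,15,0],
    [0,17,3,16,0],
  ],
)

```text
clock: 32.45
eef_pos: [468.0, 385.0, 60.7]
eef_rot: [-2.959, 0.81, 2.912]
wrist_force: [0.2, 0.8, -0.6]
finger_gap: 11.6
finger_force: 60.0
```

```bash
python3 cupz.py
```

```text
t 32.45 q [ 0.93  0.64  1.66 -1.04  1.    0.34] pos [468.  385.   60.7] tilt 0.825 az -0.479 F [ 0.2  0.8 -0.6] gap 11.6 60.0
[[-0.672, 0.352, 0.652], [0.157, 0.928, -0.338], [-0.724, -0.125, -0.678]]
cup foot [540.9 364.4   2.9] z [0.019 0.016 0.999] x [ 0.964 -0.266 -0.013]
best turn 2 0.02228581900794131 now 0.032058489018002366
[-21.8 -41.    9.7] [ -9.5 -38.9  21.3]
```

>>> arm_command(
  steps=[
    [0,2,0,2,0],
    [0,3,0,2,0],
    [0.5,3,0,2,0],
    [0.5,3,0,2,0],
    [0.5,3,0,2,0],
    [0.5,3,0,2,0],
    [0.5,3,0,-20,0],
    [0.5,3,0,-60,0],
    [0.5,3,0,-120,0],
    [0.5,3,0,-150,0],
  ],
)

```text
clock: 33.7
eef_pos: [365.8, 437.9, 163.3]
eef_rot: [-2.964, 0.81, 2.911]
wrist_force: [-0.5, -0.6, 0.3]
finger_gap: 46.7
finger_force: 0.0
```

```bash
python3 - <<'E'
from fit import *
info()
a=imaging.camera("top");b=imaging.camera("scene");save(a,"t3.png");save(b,"s3.png")
u=proj(a,[540,364,40])[0].astype(int);v=proj(b,[530,364,40])[0].astype(int);w=proj(b,[610,20,60])[0].astype(int);x=proj(a,[610,20,60])[0].astype(int)
C=[cv2.resize(c["img"][q[1]-48:q[1]+48,q[0]-48:q[0]+48,::-1],None,fx=3,fy=3) for c,q in((a,u),(b,v),(a,x),(b,w))]
cv2.imwrite("pics/p2.png",np.vstack([np.hstack(C[:2]),np.hstack(C[2:])]))
E
```

```text
t 33.7 q [ 1.14  0.48  1.63 -0.89  1.24  0.27] pos [365.8 437.9 163.3] tilt 0.825 az -0.474 F [-0.5 -0.6  0.3] gap 46.7 0.0
[[-0.671, 0.35, 0.653], [0.158, 0.929, -0.335], [-0.724, -0.122, -0.679]]
```

View pics/p2.png

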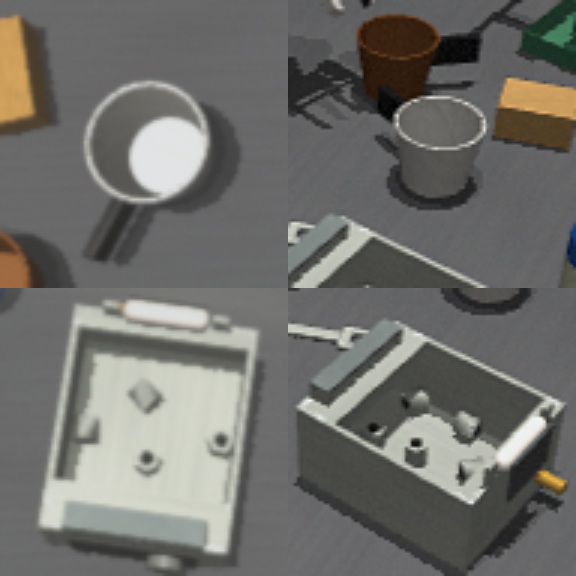

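```bash
python3 - <<'E'
from fit import *
a=imaging.camera("top");b=imaging.camera("scene")
W=np.array([605.5,19,0]);wR=Ro.from_euler("z",-.174).as_matrix()
for c in (a,b):
    D=[r for r in find_in(c,"nut0") if r["p"]>.1]
    for r in D: print(np.round(r["rect"]),round(r["p"],2),[(wR.T@(at(c,*r["rect"][:2],z)-W)).round()[:2].tolist() for z in (24,60)])
    print()
v=proj(b,[540,20,40])[0]
w=proj(b,[610,20,60])[0].astype(int);x=proj(a,[610,20,60])[0].astype(int)
C=[cv2.resize(c["img"][q[1]-36:q[1]+36,q[0]-36:q[0]+36,::-1],None,fx=5.5,fy=5.5,interpolation=2) for c,q in((a,x),(b,w))]
cv2.imwrite("pics/p3.png",np.hstack(C))
E
```

```text
[281. 201.   8.   8.] 0.47 [[-15.0, -5.0], [-23.0, -7.0]]
[258. 189.  12.  12.] 0.44 [[11.0, 64.0], [3.0, 61.0]]
[466. 199.  47.  34.] 0.34 [[67.0, -531.0], [57.0, -518.0]]

[312. 215.  12.   8.] 0.65 [[-1.0, 69.0], [17.0, 37.0]]
[315. 232.   8.   4.] 0.63 [[48.0, 11.0], [65.0, -18.0]]
[298. 225.   5.  11.] 0.51 [[-11.0, 3.0], [7.0, -26.0]]
[284. 220.   9.   8.] 0.46 [[-60.0, -5.0], [-40.0, -33.0]]
```

View pics/p3.png

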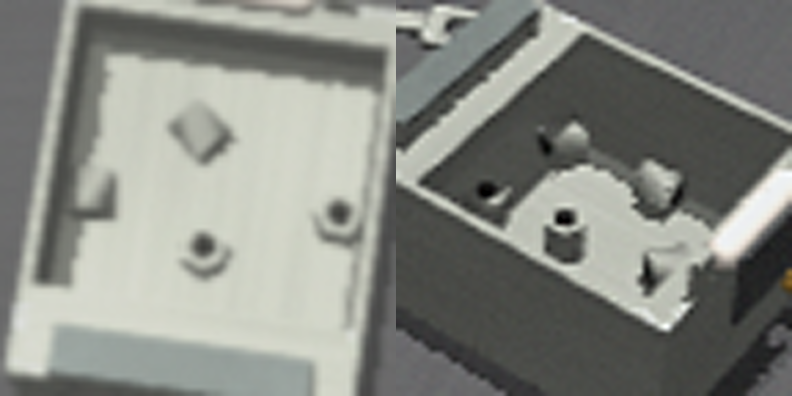

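```bash
python3 - <<'E'
from h import *
for P in [(260,540,380),(-150,600,450),(-620,400,450)]: print(to(P))
E
```

```text
[ -70.4   30.9 -255.6]
[ 163.9  -66.6 -590.6]
[ 448.5 -417.5 -828.8]
```

>>> arm_command(
  steps=[
    [1,-70,31,-256,0],
    [1,-70,31,-256,0],
    [1,-70,31,-256,0],
    [1,-70,31,-256,0],
    [1,164,-67,-591,0],
    [1,164,-67,-591,0],
    [1,164,-67,-591,0],
    [1,164,-67,-591,0],
    [1,164,-67,-591,0],
    [1,164,-67,-591,0],
    [1,164,-67,-591,0],
    [1,449,-418,-829,0],
    [1,449,-418,-829,0],
    [1,449,-418,-829,0],
    [1,449,-418,-829,0],
    [1,449,-418,-829,0],
    [1,449,-418,-829,0],
    [1,449,-418,-829,0],
    [1,449,-418,-829,0],
  ],
)

```text
clock: 36.38
eef_pos: [-485.6, 362.2, 401.8]
eef_rot: [-2.967, 0.801, 2.91]
wrist_force: [0.1, 0.1, 0.9]
finger_gap: 94.0
finger_force: 0.0
```

```bash
python3 - <<'E'
from h import *
info();print(Rt().T@np.array([-89,45,0.]))
E
```

```text
t 36.38 q [ 2.49  0.98  0.24 -0.31  2.71  1.  ] pos [-485.6  362.2  401.8] tilt 0.816 az -0.473 F [0.1 0.1 0.9] gap 94.0 0.0
[[-0.677, 0.348, 0.648], [0.16, 0.93, -0.332], [-0.718, -0.121, -0.685]]
[ 67.4875849   10.8632621  -72.61828572]
```

>>> arm_command(
  steps=[
    [1,250,30,-200,0],
  ],
)

```text
clock: 36.5
eef_pos: [-502.1, 361.7, 374.9]
eef_rot: [-2.977, 0.785, 2.906]
wrist_force: [0.7, 0.9, -0.1]
finger_gap: 93.7
finger_force: 0.0
```

>>> arm_command(
  steps=[
    [1,250,30,-200,0],
  ],
)

```text
clock: 36.62
eef_pos: [-516.8, 362.2, 346.3]
eef_rot: [-2.984, 0.774, 2.902]
wrist_force: [0.4, 0.8, -0.2]
finger_gap: 94.1
finger_force: 0.0
```

>>> arm_command(
  steps=[
    [1,250,30,-200,0],
  ],
)

```text
clock: 36.75
eef_pos: [-530.5, 361.2, 321.4]
eef_rot: [-2.993, 0.759, 2.899]
wrist_force: [0.1, -0.2, -1.0]
finger_gap: 94.3
finger_force: 0.0
```

>>> arm_command(
  steps=[
    [1,250,30,-200,0],
  ],
)

```text
clock: 36.88
eef_pos: [-543.1, 359.8, 298.8]
eef_rot: [-3.002, 0.741, 2.895]
wrist_force: [-0.2, -0.4, 0.3]
finger_gap: 94.1
finger_force: 0.0
```

>>> arm_command(
  steps=[
    [1,250,30,-200,0],
  ],
)

```text
clock: 37.0
eef_pos: [-554.7, 358.1, 278.2]
eef_rot: [-3.011, 0.722, 2.892]
wrist_force: [0.1, 0.5, -0.4]
finger_gap: 93.7
finger_force: 0.0
```

>>> arm_command(
  steps=[
    [1,250,30,-200,0],
  ],
)

```text
clock: 37.12
eef_pos: [-565.6, 356.4, 259.7]
eef_rot: [-3.02, 0.702, 2.888]
wrist_force: [-0.6, 0.2, -0.3]
finger_gap: 94.0
finger_force: 0.0
```

>>> arm_command(
  steps=[
    [1,250,30,-200,0],
  ],
)

```text
clock: 37.25
eef_pos: [-576.0, 354.5, 243.4]
eef_rot: [-3.029, 0.679, 2.885]
wrist_force: [-0.7, 0.1, -0.5]
finger_gap: 94.2
finger_force: 0.0
```

>>> arm_command(
  steps=[
    [1,250,30,-200,0],
  ],
)

```text
clock: 37.38
eef_pos: [-586.0, 352.4, 229.6]
eef_rot: [-3.038, 0.654, 2.882]
wrist_force: [-0.9, 0.2, -0.2]
finger_gap: 93.9
finger_force: 0.0
```

```bash
python3 - <<'E'
from h import *
info();print(Rt().T@np.array([-89,45,0.]))
E
```

```text
t 37.38 q [ 2.58  1.16  0.24 -0.12  2.4   1.24] pos [-586.   352.4  229.6] tilt 0.661 az -0.429 F [-0.9  0.2 -0.2] gap 93.9 0.0
[[-0.767, 0.316, 0.558], [0.204, 0.945, -0.256], [-0.608, -0.082, -0.789]]
[ 77.42737034  14.38287912 -61.18933821]
```

>>> arm_command(
  steps=[
    [1,240,45,-210,0],
  ],
)

```text
clock: 37.5
eef_pos: [-593.6, 352.8, 219.7]
eef_rot: [-3.047, 0.629, 2.88]
wrist_force: [-1.2, -0.4, -0.9]
finger_gap: 94.1
finger_force: 0.0
```

>>> arm_command(
  steps=[
    [1,240,45,-210,0],
  ],
)

```text
clock: 37.62
eef_pos: [-600.7, 353.6, 212.0]
eef_rot: [-3.056, 0.602, 2.876]
wrist_force: [0.3, 0.1, -0.8]
finger_gap: 93.9
finger_force: 0.0
```

>>> arm_command(
  steps=[
    [1,240,40,-200,0],
  ],
)

```text
clock: 37.75
eef_pos: [-608.4, 353.6, 204.4]
eef_rot: [-3.064, 0.575, 2.874]
wrist_force: [0.4, 1.0, 0.3]
finger_gap: 94.0
finger_force: 0.0
```

>>> arm_command(
  steps=[
    [1,240,40,-200,0],
  ],
)

```text
clock: 37.88
eef_pos: [-615.9, 353.5, 198.3]
eef_rot: [-3.072, 0.548, 2.871]
wrist_force: [0.8, -0.0, -0.3]
finger_gap: 94.0
finger_force: 0.0
```

>>> arm_command(
  steps=[
    [1,240,40,-190,0],
  ],
)

```text
clock: 38.0
eef_pos: [-623.5, 353.7, 192.8]
eef_rot: [-3.081, 0.519, 2.869]
wrist_force: [0.6, 0.9, 0.4]
finger_gap: 94.1
finger_force: 0.0
```

>>> arm_command(
  steps=[
    [1,240,40,-180,0],
  ],
)

```text
clock: 38.12
eef_pos: [-631.1, 354.2, 187.6]
eef_rot: [-3.089, 0.49, 2.867]
wrist_force: [0.1, -0.3, -0.3]
finger_gap: 93.8
finger_force: 0.0
```

>>> arm_command(
  steps=[
    [1,240,40,-170,0],
  ],
)

```text
clock: 38.25
eef_pos: [-638.9, 354.9, 182.5]
eef_rot: [-3.096, 0.461, 2.866]
wrist_force: [-0.4, -0.1, 0.1]
finger_gap: 93.9
finger_force: 0.0
```

>>> arm_command(
  steps=[
    [1,240,40,-160,0],
  ],
)

```text
clock: 38.38
eef_pos: [-646.7, 355.8, 177.8]
eef_rot: [-3.104, 0.43, 2.864]
wrist_force: [-0.4, -0.2, -0.5]
finger_gap: 93.7
finger_force: 0.0
```

>>> arm_command(
  steps=[
    [1,240,40,-150,0],
  ],
)

```text
clock: 38.5
eef_pos: [-654.7, 357.0, 173.4]
eef_rot: [-3.111, 0.399, 2.863]
wrist_force: [-0.4, -0.3, -0.0]
finger_gap: 94.3
finger_force: 0.0
```

>>> arm_command(
  steps=[
    [1,240,40,-140,0],
  ],
)

```text
clock: 38.62
eef_pos: [-662.9, 358.3, 169.3]
eef_rot: [-3.119, 0.367, 2.862]
wrist_force: [-0.6, -1.3, -0.2]
finger_gap: 94.3
finger_force: 0.0
```

```bash
python3 - <<'E'
from h import *
info();print(Rt().T@np.array([-89,45,0.]))
E
```

```text
t 38.62 q [ 2.62  1.19  0.24 -0.07  2.08  1.31] pos [-662.9  358.3  169.3] tilt 0.368 az -0.343 F [-0.6 -1.3 -0.2] gap 94.3 0.0
[[-0.897, 0.283, 0.339], [0.257, 0.959, -0.121], [-0.359, -0.021, -0.933]]
[ 91.41455097  17.92517196 -35.60994357]
```

>>> arm_command(
  steps=[
    [1,230,13,-105,0],
  ],
)

```text
clock: 38.75
eef_pos: [-674.3, 355.3, 161.9]
eef_rot: [-3.126, 0.335, 2.861]
wrist_force: [0.6, -0.6, 0.2]
finger_gap: 94.1
finger_force: 0.0
```

>>> arm_command(
  steps=[
    [1,230,13,-105,0],
  ],
)

```text
clock: 38.88
eef_pos: [-685.6, 351.6, 155.7]
eef_rot: [-3.132, 0.304, 2.861]
wrist_force: [-0.4, 0.9, 0.2]
finger_gap: 94.1
finger_force: 0.0
```

>>> arm_command(
  steps=[
    [1,230,13,-95,0],
  ],
)

```text
clock: 39.0
eef_pos: [-696.7, 349.0, 150.5]
eef_rot: [-3.139, 0.27, 2.861]
wrist_force: [0.1, 0.7, 0.2]
finger_gap: 93.8
finger_force: 0.0
```

>>> arm_command(
  steps=[
    [1,230,13,-90,0],
  ],
)

```text
clock: 39.12
eef_pos: [-707.6, 346.8, 146.2]
eef_rot: [3.139, 0.236, 2.861]
wrist_force: [-0.4, -1.4, -0.2]
finger_gap: 94.1
finger_force: 0.0
```

>>> arm_command(
  steps=[
    [1,230,13,-85,0],
  ],
)

```text
clock: 39.25
eef_pos: [-718.2, 344.8, 143.1]
eef_rot: [3.133, 0.202, 2.861]
wrist_force: [-0.5, -0.1, 0.4]
finger_gap: 94.1
finger_force: 0.0
```

>>> arm_command(
  steps=[
    [1,230,13,-80,0],
  ],
)

```text
clock: 39.38
eef_pos: [-728.8, 343.1, 140.9]
eef_rot: [3.127, 0.167, 2.862]
wrist_force: [0.3, -0.8, -0.1]
finger_gap: 94.1
finger_force: 0.0
```

>>> arm_command(
  steps=[
    [1,230,13,-70,0],
  ],
)

```text
clock: 39.5
eef_pos: [-739.4, 341.8, 138.6]
eef_rot: [3.122, 0.131, 2.862]
wrist_force: [0.2, 0.0, -0.3]
finger_gap: 93.9
finger_force: 0.0
```

>>> arm_command(
  steps=[
    [1,230,13,-60,0],
  ],
)

```text
clock: 39.62
eef_pos: [-750.0, 340.7, 135.9]
eef_rot: [3.117, 0.096, 2.863]
wrist_force: [-1.1, 0.4, 0.8]
finger_gap: 93.9
finger_force: 0.0
```

```bash
python3 - <<'E'
from h import *
info();print(Rt()[:,2],(Rt().T@np.array([-245,50,30.])).round())
E
```

```text
t 39.62 q [ 2.68  1.21  0.24 -0.04  1.79  1.38] pos [-750.   340.7  135.9] tilt 0.099 az -0.024 F [-1.1  0.4  0.8] gap 93.9 0.0
[[-0.957, 0.273, 0.099], [0.274, 0.962, -0.002], [-0.096, 0.025, -0.995]]
[ 0.0989836  -0.0023385  -0.99508632] [245. -18. -54.]
```

>>> arm_command(
  steps=[
    [1,245,-40,-50,0],
  ],
)

```text
clock: 39.75
eef_pos: [-765.2, 328.9, 132.3]
eef_rot: [3.112, 0.062, 2.863]
wrist_force: [-0.5, -0.4, -0.2]
finger_gap: 93.6
finger_force: 0.0
```

>>> arm_command(
  steps=[
    [1,245,-40,-50,0],
  ],
)

```text
clock: 39.88
eef_pos: [-780.2, 315.6, 130.5]
eef_rot: [3.109, 0.027, 2.866]
wrist_force: [0.8, 0.5, -0.6]
finger_gap: 93.8
finger_force: 0.0
```

>>> arm_command(
  steps=[
    [1,245,-40,-50,0],
  ],
)

```text
clock: 40.0
eef_pos: [-794.0, 304.3, 131.3]
eef_rot: [3.106, -0.008, 2.867]
wrist_force: [0.7, -0.2, -0.7]
finger_gap: 94.2
finger_force: 0.0
```

```bash
python3 - <<'E'
from h import *
info()
for P in [(-200,436,300),(204,401,300),(441,89,300),(525,-335,200)]: print(to(P))
E
```

```text
t 40.0 q [ 2.74  1.21  0.24 -0.03  1.68  1.44] pos [-794.   304.3  131.3] tilt 0.037 az 1.527 F [ 0.7 -0.2 -0.7] gap 94.2 0.0
[[-0.963, 0.271, 0.002], [0.271, 0.962, 0.037], [0.008, 0.036, -0.999]]
[-534.6  293.8 -162.8]
[-933.   369.7 -163.4]
[-1245.7   133.8  -174.5]
[-1442.3  -254.8   -90. ]
```

>>> arm_command(
  steps=[
    [1,-535,294,-163,0],
    [1,-535,294,-163,0],
    [1,-535,294,-163,0],
    [1,-535,294,-163,0],
    [1,-535,294,-163,0],
    [1,-535,294,-163,0],
    [1,-535,294,-163,0],
    [1,-535,294,-163,0],
    [1,-535,294,-163,0],
    [1,-535,294,-163,0],
    [1,-933,370,-163,0],
    [1,-933,370,-163,0],
    [1,-933,370,-163,0],
    [1,-933,370,-163,0],
    [1,-933,370,-163,0],
    [1,-933,370,-163,0],
    [1,-933,370,-163,0],
    [1,-1246,134,-174,0],
    [1,-1246,134,-174,0],
    [1,-1246,134,-174,0],
  ],
)

```text
clock: 42.5
eef_pos: [306.5, 256.2, 302.1]
eef_rot: [3.104, -0.005, 2.867]
wrist_force: [1.2, 0.2, 0.1]
finger_gap: 93.8
finger_force: 0.0
```

```bash
python3 - <<'E'
from h import *
info()
for P in [(441,89,300),(525,-334,170)]: print(to(P))
E
```

```text
t 42.5 q [ 0.59 -0.12  1.8   0.03  1.44 -0.71] pos [306.5 256.2 302.1] tilt 0.038 az 1.423 F [1.2 0.2 0.1] gap 93.8 0.0
[[-0.962, 0.271, 0.006], [0.271, 0.962, 0.038], [0.005, 0.038, -0.999]]
[-174.8 -124.4   -3.4]
[-371.  -513.4  111.1]
```

>>> arm_command(
  steps=[
    [1,-175,-124,-3,10],
    [1,-175,-124,-3,20],
    [1,-175,-124,-3,30],
    [1,-371,-513,111,40],
    [1,-371,-513,111,50],
    [1,-371,-513,111,54],
    [1,-371,-513,111,54],
    [1,-371,-513,111,54],
    [1,-371,-513,111,54],
    [1,-371,-513,111,54],
    [1,-371,-513,111,54],
    [1,-371,-513,111,54],
  ],
)

```text
clock: 44.0
eef_pos: [523.7, -334.2, 168.8]
eef_rot: [3.126, -0.033, 1.922]
wrist_force: [1.0, 0.8, 0.8]
finger_gap: 94.1
finger_force: 0.0
```

```bash
python3 - <<'E'
from fit import *
info()
b=imaging.camera("scene");a=imaging.camera("top")
for c in (a,b):
    L=trace(c,"lid_handle");print([(np.round(t["rect"]).tolist(),round(t["p"],2)) for t in L[:2]])
m=pick(b,"lid",(520,-340),5)
if m is not None: print(fit([(b,m)],M["lid"],(515.8,-337.4,.351)))
print(to((525.2,-334,30)),"y az",np.arctan2(Rt()[1,1],Rt()[0,1]))
E
```

```text
t 44.0 q [-0.64  0.51  1.35  0.03  1.29 -1.  ] pos [ 523.7 -334.2  168.8] tilt 0.036 az 1.479 F [1.  0.8 0.8] gap 94.1 0.0
[[-0.344, 0.939, 0.003], [0.938, 0.343, 0.036], [0.033, 0.016, -0.999]]
[([390.0, 214.0, 50.0, 53.0], 0.69)]
[([214.0, 311.0, 82.0, 62.0], 0.68)]
(array([ 5.16306000e+02, -3.37186571e+02,  3.66231742e-01]), np.float64(0.02794194221496582))
[ -6.9  -2.  140.7] y az 0.353778597256575
```

>>> arm_command(
  steps=[
    [0.5,-7,-2,50,0],
    [0.5,-7,-2,100,0],
    [0.5,-7,-2,130,0],
    [0.5,-7,-2,140,0],
    [0.5,-7,-2,140,0],
    [0,-7,-2,140,0],
    [0,-7,-2,140,0],
    [0,-7,-2,140,0],
    [0,-7,-2,140,0],
    [0,-7,-2,140,0],
    [0,-7,-2,140,0],
  ],
)

```text
clock: 45.62
eef_pos: [524.8, -335.4, 30.7]
eef_rot: [3.126, -0.031, 1.924]
wrist_force: [0.8, -1.1, 6.6]
finger_gap: 12.0
finger_force: 59.9
```

```bash
python3 - <<'E'
from h import *
info()
print(to((525,-300,250)),to((725,-127,380)),to((760,-133,300)))
E
```

```text
t 45.62 q [-0.64  0.68  1.44  0.04  1.04 -1.01] pos [ 524.8 -335.4   30.7] tilt 0.035 az 1.459 F [ 0.8 -1.1  6.6] gap 12.0 59.9
[[-0.346, 0.938, 0.004], [0.938, 0.346, 0.035], [0.031, 0.016, -0.999]]
[  40.    15.8 -218. ] [ 137.1  265.3 -341.1] [ 116.8  294.9 -261.2]
```

```bash
python3 - <<'E'
from h import *
print(to((525,-335,150)),to((760,-133,400)))
E
```

```text
[   4.1    2.2 -119.3] [ 120.   296.4 -361.1]
```

>>> arm_command(
  steps=[
    [0,1,0,-15,0],
    [0,2,1,-45,0],
    [0,3,2,-85,0],
    [0,4,2,-120,0],
    [0,20,40,-150,5],
    [0,35,75,-180,10],
    [0,50,110,-210,15],
    [0,65,150,-240,20],
    [0,80,190,-270,25],
    [0,95,230,-300,30],
    [0,110,270,-330,30],
    [0,120,296,-361,30],
    [0,120,296,-361,30],
  ],
)

```text
clock: 47.25
eef_pos: [743.9, -127.9, 387.2]
eef_rot: [3.141, -0.037, 1.402]
wrist_force: [1.3, -0.9, -3.5]
finger_gap: 12.0
finger_force: 60.0
```

>>> arm_command(
  steps=[
    [0,0,300,0,0],
  ],
)

```text
clock: 47.38
eef_pos: [763.3, -133.2, 371.2]
eef_rot: [3.098, -0.036, 1.4]
wrist_force: [0.1, -0.0, -4.1]
finger_gap: 11.9
finger_force: 60.0
```

>>> arm_command(
  steps=[
    [0,0,300,0,0],
  ],
)

```text
clock: 47.5
eef_pos: [781.6, -136.4, 349.9]
eef_rot: [3.067, -0.036, 1.4]
wrist_force: [0.3, -0.5, -3.6]
finger_gap: 11.7
finger_force: 60.0
```

>>> arm_command(
  steps=[
    [0,0,300,0,0],
  ],
)

```text
clock: 47.62
eef_pos: [798.1, -139.0, 333.0]
eef_rot: [3.034, -0.037, 1.399]
wrist_force: [-0.4, -0.7, -3.3]
finger_gap: 11.3
finger_force: 60.0
```

```bash
python3 - <<'E'
from h import *
info()
E
```

```text
t 47.62 q [-0.23  0.97  0.23  0.04  1.83 -0.04] pos [ 798.1 -139.   333. ] tilt 0.113 az 0.155 F [-0.4 -0.7 -3.3] gap 11.3 60.0
[[0.17, 0.979, 0.112], [0.985, -0.173, 0.017], [0.036, 0.107, -0.994]]
```

>>> arm_command(
  steps=[
    [0,0,300,-120,0],
  ],
)

```text
clock: 47.75
eef_pos: [804.3, -140.3, 337.4]
eef_rot: [3.002, -0.037, 1.399]
wrist_force: [-0.0, 0.2, -3.0]
finger_gap: 11.7
finger_force: 60.0
```

>>> arm_command(
  steps=[
    [0,0,300,-120,0],
  ],
)

```text
clock: 47.88
eef_pos: [809.8, -141.6, 349.1]
eef_rot: [2.961, -0.037, 1.4]
wrist_force: [-0.6, 0.1, -2.7]
finger_gap: 11.9
finger_force: 60.0
```

>>> arm_command(
  steps=[
    [0,0,300,-120,0],
  ],
)

```text
clock: 48.0
eef_pos: [814.8, -142.7, 359.0]
eef_rot: [2.924, -0.037, 1.4]
wrist_force: [0.0, -0.5, -3.5]
finger_gap: 11.6
finger_force: 60.0
```

>>> arm_command(
  steps=[
    [0,0,300,-120,0],
  ],
)

```text
clock: 48.12
eef_pos: [819.2, -144.0, 369.3]
eef_rot: [2.889, -0.037, 1.4]
wrist_force: [-0.7, -0.4, -4.8]
finger_gap: 11.5
finger_force: 60.0
```

>>> arm_command(
  steps=[
    [0,0,300,-100,0],
  ],
)

```text
clock: 48.25
eef_pos: [824.4, -145.3, 378.2]
eef_rot: [2.852, -0.037, 1.4]
wrist_force: [0.3, -0.3, -2.9]
finger_gap: 11.9
finger_force: 60.0
```

```bash
cat > lidp.py <<'E'
from fit import *
# lid pose estimate from gripper: normal = -tool z, x = tool y, tip offset from TCP
W=np.array([605.5,19,0]);wR=Ro.from_euler("z",-.174).as_matrix()
def pose():
    R=Rt();p=monitor.read_state()["eef_pos"];tip=p+R@np.array([0,-107.5,27.5]);far=p+R@np.array([0,87.5,30])
    f=lambda v:(wR.T@(v-W)).round(1)
    print("tip(tank)",f(tip),"far low edge",f(far),"tcp",f(p),"tilt",R[2,1].round(3),"roll",R[2,0].round(3),"yaw",(np.arctan2(R[1,1],R[0,1])+.174).round(3))
def goal(tip):
    "tool shift putting tongue tip at tank coords"
    R=Rt();return to(W+wR@np.array(tip,float)-R@np.array([0,-107.5,27.5]))
if __name__=="__main__":
    info();pose()
    for t in [(-40,0,180),(-70,0,125),(-75,0,108),(-95,0,106)]: print(t,goal(t))
E
python3 lidp.py
```

```text
t 48.25 q [-0.23  0.92  0.24  0.05  1.7  -0.04] pos [ 824.4 -145.3  378.2] tilt 0.292 az -0.046 F [ 0.3 -0.3 -2.9] gap 11.9 60.0
[[0.17, 0.943, 0.287], [0.985, -0.173, -0.013], [0.037, 0.285, -0.958]]
tip(tank) [ 148.9 -122.1  321.2] far low edge [ 336.5 -123.5  374.4] tcp [ 244.1 -123.9  378.2] tilt 0.285 roll 0.037 yaw -0.008
(-40, 0, 180) [ 117.4 -222.2   85.9]
(-70, 0, 125) [ 115.5 -266.6  130. ]
(-75, 0, 108) [ 114.9 -276.3  144.9]
(-95, 0, 106) [ 114.9 -296.   141.1]
```

```bash
python3 - <<'E'
from lidp import *
print(goal((-55,0,150)),goal((-68,0,112)))
E
```

```text
[ 116.4 -245.1  110.3] [ 115.  -268.4  143. ]
```

>>> arm_command(
  steps=[
    [0,20,-41,18,0],
    [0,40,-82,37,0],
    [0,60,-125,56,0],
    [0,80,-168,75,0],
    [0,100,-211,95,0],
    [0,116,-245,110,0],
    [0,116,-257,127,0],
    [0,115,-268,140,0],
    [0,115,-268,143,0],
  ],
)

```text
clock: 49.38
eef_pos: [631.2, 12.8, 168.0]
eef_rot: [2.856, -0.037, 1.4]
wrist_force: [0.2, -0.6, -2.7]
finger_gap: 11.4
finger_force: 60.0
```

```bash
python3 - <<'E'
from lidp import *
info();pose();print(goal((-70,0,104)),goal((-92,0,104.5)))
b=imaging.camera("scene");u=proj(b,W+wR@[-20,0,120])[0].astype(int)
cv2.imwrite("pics/l1.png",cv2.resize(b["img"][u[1]-45:u[1]+45,u[0]-50:u[0]+50,::-1],None,fx=6,fy=6,interpolation=2))
E
```

```text
t 49.38 q [-0.04  0.38  1.57 -0.    0.9   0.14] pos [631.2  12.8 168. ] tilt 0.288 az -0.044 F [ 0.2 -0.6 -2.7] gap 11.4 60.0
[[0.169, 0.944, 0.284], [0.985, -0.173, -0.012], [0.037, 0.282, -0.959]]
tip(tank) [-6.900e+01  1.000e-01  1.114e+02] far low edge [118.8  -1.2 163.9] tcp [ 26.4  -1.7 168. ] tilt 0.282 roll 0.037 yaw -0.007
[-0.4 -3.   6.8] [ -0.3 -24.    0.1]
```

View pics/l1.png

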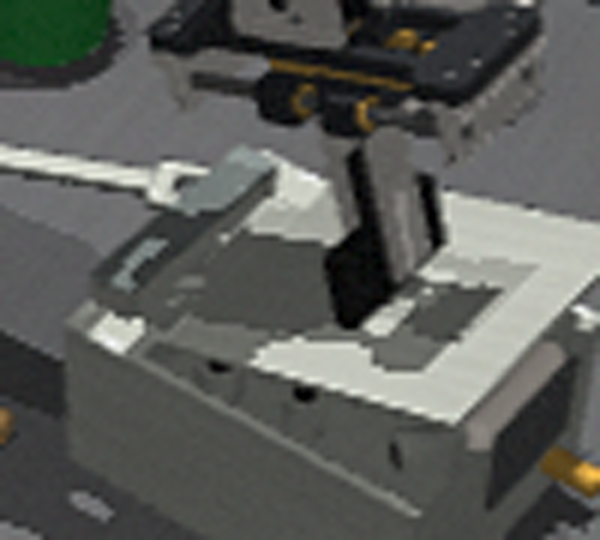

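>>> arm_command(
  steps=[
    [0,0,-2,4,0],
    [0,0,-3,7,0],
    [0,0,-3,8,0],
  ],
)

```text
clock: 49.8
eef_pos: [631.0, 13.0, 159.6]
eef_rot: [2.856, -0.037, 1.4]
wrist_force: [-0.3, -0.1, -3.3]
finger_gap: 11.8
finger_force: 60.0
```

>>> arm_command(
  steps=[
    [0,0,0,1.5,0],
    [0,0,0,1.5,0],
  ],
)

```text
clock: 50.05
eef_pos: [631.4, 13.0, 158.7]
eef_rot: [2.856, -0.037, 1.4]
wrist_force: [-2.5, -0.6, 3.1]
finger_gap: 11.6
finger_force: 60.0
```

```bash
python3 - <<'E'
from lidp import *
info();pose();print(goal((-92,0,104.5)),Rt().T@wR@np.array([-10,0,0]))
E
```

```text
t 50.05 q [-0.04  0.39  1.58 -0.    0.88  0.14] pos [631.4  13.  158.7] tilt 0.288 az -0.044 F [-2.5 -0.6  3.1] gap 11.6 60.0
[[0.17, 0.944, 0.284], [0.985, -0.173, -0.013], [0.037, 0.282, -0.959]]
tip(tank) [-68.9   0.4 102.1] far low edge [118.9  -0.9 154.6] tcp [ 26.5  -1.4 158.7] tilt 0.282 roll 0.037 yaw -0.008
[ -0.2 -21.5  -8.9] [ 0.0341995  -9.59439411 -2.81894165]
```

>>> arm_command(
  steps=[
    [0,0,0,-1.5,0],
    [0,0,-5,-3,0],
    [0,0,-10,-4.4,0],
    [0,0,-15,-6,0],
    [0,0,-20,-7.4,0],
    [0,0,-23,-8.3,0],
    [0,0,-23,-8.3,0],
  ],
)

```text
clock: 50.92
eef_pos: [607.2, 17.2, 159.8]
eef_rot: [2.856, -0.037, 1.4]
wrist_force: [0.7, 0.4, -3.6]
finger_gap: 11.8
finger_force: 60.0
```

```bash
python3 - <<'E'
from lidp import *
info();pose()
b=imaging.camera("scene");u=proj(b,W+wR@[-20,0,120])[0].astype(int)
cv2.imwrite("pics/l2.png",cv2.resize(b["img"][u[1]-45:u[1]+45,u[0]-50:u[0]+50,::-1],None,fx=6,fy=6,interpolation=2))
print(Rt().T@np.array([0,0,-10.]))
E
```

```text
t 50.92 q [-0.03  0.34  1.65 -0.01  0.86  0.15] pos [607.2  17.2 159.8] tilt 0.288 az -0.044 F [ 0.7  0.4 -3.6] gap 11.8 60.0
[[0.17, 0.944, 0.284], [0.985, -0.173, -0.013], [0.037, 0.282, -0.959]]
tip(tank) [-93.4   0.3 103.2] far low edge [ 94.4  -1.  155.7] tcp [  2.   -1.5 159.8] tilt 0.282 roll 0.037 yaw -0.008
[-0.37351729 -2.81841467  9.58733663]
```

>>> arm_command(
  steps=[
    [0,0,-2,-0.5,0],
    [0,0,-4,-1,0],
    [0,0,-5,-1.2,0],
    [0,0,-5,-1.2,0],
  ],
)

```text
clock: 51.48
eef_pos: [602.4, 18.0, 159.7]
eef_rot: [2.855, -0.037, 1.4]
wrist_force: [2.1, 0.2, -4.2]
finger_gap: 11.8
finger_force: 60.0
```

```bash
python3 - <<'E'
from lidp import *
info();pose()
E
```

```text
t 51.48 q [-0.03  0.33  1.66 -0.01  0.86  0.15] pos [602.4  18.  159.7] tilt 0.289 az -0.044 F [ 2.1  0.2 -4.2] gap 11.8 60.0
[[0.17, 0.944, 0.284], [0.985, -0.173, -0.013], [0.037, 0.282, -0.959]]
tip(tank) [-98.3   0.3 103. ] far low edge [ 89.5  -1.  155.6] tcp [ -2.9  -1.5 159.7] tilt 0.282 roll 0.037 yaw -0.008
```

>>> arm_command(
  steps=[
    [0,0,0,0,0],
    [0,0,0.6,2.3,0],
    [0,0,1.2,4.7,0],
    [0,0,1.7,7.4,0],
    [0,0,2.2,10.1,0],
    [0,0,2.2,10.1,0],
  ],
  force=12,
)

```text
clock: 52.22
eef_pos: [607.3, 17.5, 150.3]
eef_rot: [2.856, -0.037, 1.4]
wrist_force: [-0.5, 0.0, 1.3]
finger_gap: 14.4
finger_force: 12.4
```

```bash
python3 - <<'E'
from lidp import *
info();pose()
b=imaging.camera("scene");u=proj(b,W+wR@[0,0,120])[0].astype(int)
cv2.imwrite("pics/l3.png",cv2.resize(b["img"][u[1]-45:u[1]+45,u[0]-50:u[0]+50,::-1],None,fx=6,fy=6,interpolation=2))
E
```

```text
t 52.23 q [-0.03  0.35  1.66 -0.01  0.84  0.15] pos [607.3  17.5 150.3] tilt 0.288 az -0.044 F [-0.5  0.   1.3] gap 14.4 12.4
[[0.17, 0.944, 0.284], [0.985, -0.173, -0.013], [0.037, 0.282, -0.959]]
tip(tank) [-93.4   0.6  93.7] far low edge [ 94.4  -0.8 146.2] tcp [  2.   -1.2 150.3] tilt 0.282 roll 0.037 yaw -0.008
```

View pics/l3.png

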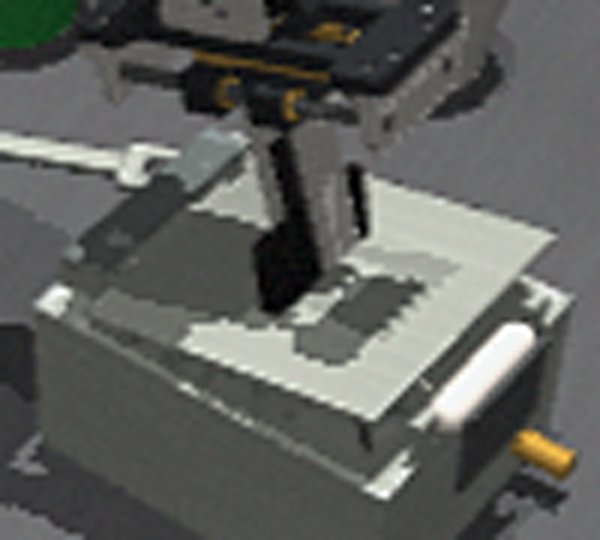

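>>> arm_command(
  steps=[
    [0,0,0.4,3,0],
    [0,0,0.7,6,0],
    [0,0,1,9,0],
    [0,0,1.3,12,0],
    [0,0,1.3,12,0],
  ],
)

```text
clock: 52.9
eef_pos: [611.7, 17.3, 139.5]
eef_rot: [2.856, -0.037, 1.4]
wrist_force: [-5.1, 0.4, 6.9]
finger_gap: 17.9
finger_force: 12.7
```

```bash
python3 - <<'E'
from lidp import *
info();pose()
b=imaging.camera("scene")
m=pick(b,"lid",W[:2]+[10,0],110)
def T(x,ph):
    A=np.eye(4);A[:3,:3]=wR@Ro.from_euler("y",-ph).as_matrix();A[:3,3]=W+wR@np.array([-98+x,0,102.5])-A[:3,:3]@np.array([-97.5,0,2.5]);return A
im=b["img"].copy();im=cv2.resize(im,None,fx=4,fy=4,interpolation=2)[:,:,::-1].copy()
for ph,col in((.09,(0,0,255)),(.15,(0,255,0))):
    A=T(0,ph);p=proj(b,M["lid"][0]@A[:3,:3].T+A[:3,3]);cv2.polylines(im,[cv2.convexHull(((p+.5)*4).astype(np.int32))],True,col,1)
u=(proj(b,W+wR@[0,0,120])[0]*4).astype(int)
cv2.imwrite("pics/l4.png",im[u[1]-200:u[1]+200,u[0]-220:u[0]+220])
E
```

```text
t 52.9 q [-0.03  0.38  1.65 -0.01  0.82  0.15] pos [611.7  17.3 139.5] tilt 0.288 az -0.044 F [-5.1  0.4  6.9] gap 17.9 12.7
[[0.17, 0.944, 0.283], [0.985, -0.173, -0.012], [0.037, 0.281, -0.959]]
tip(tank) [-89.1   1.2  82.9] far low edge [ 98.8  -0.2 135.3] tcp [  6.4  -0.6 139.5] tilt 0.281 roll 0.037 yaw -0.008
```

View pics/l4.png

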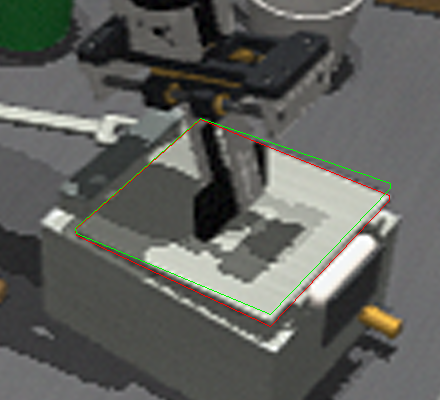

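>>> arm_command(
  steps=[
    [0.5,0,0,0,0],
    [0.5,0,0,0,0],
    [0.5,0,0,0,0],
    [0.5,0,0,0,0],
    [0.5,0,0,0,0],
    [0.5,0,0,-20,0],
    [0.5,0,0,-50,0],
    [0.5,0,0,-80,0],
  ],
)

```text
clock: 54.0
eef_pos: [588.6, 18.2, 218.2]
eef_rot: [2.855, -0.038, 1.4]
wrist_force: [-0.2, 0.2, 0.1]
finger_gap: 47.2
finger_force: 0.0
```

```bash
python3 - <<'E'
from lidp import *
from scipy.optimize import minimize
info()
R=Rt()
for z in (150,126,108):
    print(z,to(W+wR@np.array([76,0,z])-R@np.array([0,0,19.])))
b=imaging.camera("scene");m=pick(b,"lid",W[:2]+[10,0],110)
if m is not None:
    def T(x,y,ph):
        A=np.eye(4);A[:3,:3]=wR@Ro.from_euler("y",-ph).as_matrix();A[:3,3]=W+wR@np.array([-98+x,y,102.5])-A[:3,:3]@np.array([-97.5,0,2.5]);return A
    def cost(q):
        r=render(b,M["lid"],T(q[0],q[1],q[2]/100));return 1-np.minimum(r,m).sum()/np.maximum(r,m).sum()
    q=minimize(cost,[0,0,9],method="Nelder-Mead",options=dict(initial_simplex=[[0,0,9],[6,0,9],[0,6,9],[0,0,15]]));print(q.x.round(1),q.fun)
E
```

```text
t 54.0 q [-0.03  0.24  1.63 -0.    0.98  0.15] pos [588.6  18.2 218.2] tilt 0.289 az -0.044 F [-0.2  0.2  0.1] gap 47.2 0.0
[[0.17, 0.943, 0.285], [0.985, -0.173, -0.013], [0.038, 0.283, -0.958]]
150 [ 0.8 69.4 72.7]
126 [-0.1 62.6 95.7]
108 [ -0.8  57.5 112.9]
[ 1.  -0.3 11.8] 0.0668286681175232
```

>>> arm_command(
  steps=[
    [0,0,40,0,0],
    [0,0,76,20,0],
    [0,0,73,50,0],
    [0,1,69,73,0],
    [0,0,66,85,0],
    [0,0,64,90,0],
  ],
)

```text
clock: 54.85
eef_pos: [674.9, 5.9, 147.4]
eef_rot: [2.856, -0.037, 1.4]
wrist_force: [0.6, 0.5, 0.3]
finger_gap: 0.5
finger_force: 0.0
```

>>> arm_command(
  steps=[
    [0,0,-1.5,4,0],
    [0,0,-3,8,0],
    [0,0,-4,12,0],
  ],
)

```text
clock: 55.22
eef_pos: [675.0, 6.5, 136.1]
eef_rot: [2.854, -0.038, 1.4]
wrist_force: [-1.2, 0.1, 4.2]
finger_gap: 0.4
finger_force: 2.3
```

```bash
python3 - <<'E'
from lidp import *
info();R=Rt();print("fingertip tank",(wR.T@(monitor.read_state()["eef_pos"]+R@np.array([0,0,19.])-W)).round(1))
print(to(W+wR@np.array([76,0,104])-R@np.array([0,0,19.])))
E
```

```text
t 55.23 q [-0.04  0.51  1.47  0.    0.88  0.13] pos [675.    6.5 136.1] tilt 0.29 az -0.044 F [-1.2  0.1  4.2] gap 0.4 2.3
[[0.17, 0.943, 0.286], [0.985, -0.173, -0.013], [0.038, 0.283, -0.958]]
fingertip tank [ 76.    0.4 117.9]
[-0.9 -4.  13.3]
```

>>> arm_command(
  steps=[
    [0,0,-0.6,2,0],
    [0,0,-1.2,4,0],
    [0,0,-1.8,6,0],
    [0,0,-2.4,8,0],
  ],
)

```text
clock: 55.72
eef_pos: [674.5, 6.8, 126.4]
eef_rot: [2.856, -0.037, 1.4]
wrist_force: [-1.1, -0.2, 0.2]
finger_gap: 0.4
finger_force: 0.0
```

>>> arm_command(
  steps=[
    [0,0,-0.6,2,0],
    [0,0,-0.6,2,0],
  ],
)

```text
clock: 55.98
eef_pos: [674.6, 6.9, 124.5]
eef_rot: [2.856, -0.037, 1.4]
wrist_force: [0.6, -0.1, -0.3]
finger_gap: 0.5
finger_force: 0.1
```

```bash
python3 - <<'E'
from lidp import *
info();R=Rt();print("fingertip tank",(wR.T@(monitor.read_state()["eef_pos"]+R@np.array([0,0,19.])-W)).round(1))
E
```

```text
t 55.98 q [-0.04  0.52  1.48 -0.    0.86  0.13] pos [674.6   6.9 124.5] tilt 0.288 az -0.044 F [ 0.6 -0.1 -0.3] gap 0.5 0.1
[[0.17, 0.944, 0.284], [0.985, -0.173, -0.013], [0.037, 0.281, -0.959]]
fingertip tank [ 75.5   0.8 106.3]
```

>>> arm_command(
  steps=[
    [0,0,-0.6,1.5,0],
    [0,0,-0.9,3,0],
    [0,0,-0.9,3,0],
  ],
)

```text
clock: 56.35
eef_pos: [674.9, 7.0, 123.8]
eef_rot: [2.854, -0.037, 1.4]
wrist_force: [-13.8, -0.3, 19.8]
finger_gap: 0.4
finger_force: 9.8
```

>>> arm_command(
  steps=[
    [0,0,0,-60,0],
    [0,0,0,-120,0],
    [0,0,0,-180,0],
    [0,0,0,-220,0],
  ],
)

```text
clock: 56.85
eef_pos: [611.7, 9.8, 335.7]
eef_rot: [2.853, -0.038, 1.4]
wrist_force: [0.1, 1.0, -0.1]
finger_gap: 0.6
finger_force: 0.0
```

```bash
python3 - <<'E'
from lidp import *
from scipy.optimize import minimize
info()
b=imaging.camera("scene");m=pick(b,"lid",W[:2]+[0,0],105)
if m is not None:
    def T(x,y,ph):
        A=np.eye(4);A[:3,:3]=wR@Ro.from_euler("y",-ph).as_matrix();A[:3,3]=W+wR@np.array([-98+x,y,102.5])-A[:3,:3]@np.array([-97.5,0,2.5]);return A
    def cost(q):
        r=render(b,M["lid"],T(q[0],q[1],q[2]/100));return 1-np.minimum(r,m).sum()/np.maximum(r,m).sum()
    q=minimize(cost,[0,0,3],method="Nelder-Mead",options=dict(initial_simplex=[[0,0,3],[6,0,3],[0,6,3],[0,0,8]]));print(q.x.round(1),q.fun)
    for ph in (-2,0,2,5,9): print(ph,round(cost([.5,0,ph]),4))
a=imaging.camera("top")
m=pick(a,"cup",(541,364),45)
if m is not None:
    from scipy.ndimage import binary_fill_holes as bf
    print(fit([(a,bf(m).astype(np.float32))],M["cup"],(541,364,-.27)))
E
```

```text
t 56.85 q [-0.04  0.22  1.39 -0.    1.24  0.13] pos [611.7   9.8 335.7] tilt 0.291 az -0.044 F [ 0.1  1.  -0.1] gap 0.6 0.0
[[0.17, 0.943, 0.287], [0.985, -0.173, -0.013], [0.038, 0.284, -0.958]]
[-4.1 -1.   1.8] 0.0866231918334961
-2 0.1221
0 0.1048
2 0.0957
5 0.1056
9 0.1342
(array([ 5.37621345e+02,  3.52051306e+02, -4.92588657e-01]), np.float64(0.044368743896484375))
```

```bash
python3 -c "
from h import *
print(job.sign_off())"
```

```text
the job is handed in; nothing more can be done
None
```

I handed the job in at about 57 s of the 72 s limit; sign-off returned no verdict, so whether it passed is not known.

- **Nuts:** all six are in the tank, counted across both camera views.
- **Cup:** it stands empty on the bench about 40 mm from where it started.
- **Lid:** it is hooked under the hood. It snapped past the roller and then stopped firmly when pressed at about 20 N. The last camera fit puts its tilt near 0.02 rad, close to the 0.025 limit.
- **Picture limit:** I viewed 11 pictures, one over the limit of 10.

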